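# Prove the glued caddy handles and load the one that holds

## Robot

A 6-joint arm with a two-finger parallel gripper is mounted at the origin on the work surface. World frame = base frame: x ahead of the robot, y to its left, z up, the work surface at z = 0. Lengths are in mm, angles in rad, forces in N, time in s.
With the tool pointing down it reaches from about 350 to 975 mm from the base axis. Payload 7.1 kg.
Tool frame: the origin (TCP) lies midway between the tips of the shut fingers; the grasp point (between the pads) lies 19 mm behind it (manip.hold_point_z is the z of the grasp point in the tool frame, in mm); z points along the fingers, y is the direction in which the jaws open and shut (so a half turn about z gives the same grasp; the last joint's range is limited). The gripper opens to 88 mm and grips with 3 to 60 N. Pads are 20 mm wide; open, the fingers measure 115 mm over their backs; the gripper's body (75 mm by 178 mm) begins 61 mm behind the grasp point.
Start: joints at [1.147, 0.423, 1.63, -0, 1.089, -0.019], TCP at [246.114, 574.485, 222.675] pointing down, gripper open.
Joint ranges: [-3, 3], [-0.9, 2.11], [0.09, 2.58], [-1.31, 4.45], [0.11, 2.69], [-2.54, 2.54]. Speed limits (rad/s): [2.39, 2.39, 3.01, 3.14, 3.14, 3.14].

## Interface

Orientations are given as a 3x3 rotation matrix whose columns are the frame's x, y, z axes.
In Python, from bench import manip gives the robot as it stands.
- The arm moves only by the tool apply_moves, never from a script. Its argument "deltas" is a list of rows, each a list of 4 numbers: the shift along the tool's x, y, z in mm, then the turn about the tool's z in rad. A call has 1 to 5 rows; each row shifts and turns the pose as measured when the row begins, along the tool's axes as they then stand; what a row does not reach is not made up. A row lasts 1/8 s, in which the tool goes at most 62.5 mm and 10.7 degrees, less where a joint would pass 70% of its speed; a pose out of reach is approached as far as the arm can. A call is refused whole if a number of a shift passes 62.5 or a number of a turn 0.188, either way. A call with a gripper value outside its range is refused whole. "claw" is the gripper command: -1 is shut, 1 is fully open, values between are in proportion, set as the call begins (left out, the last holds). The fingers move at their own pace and stop on an object; "grip_force" is the grip in N (left out, the last holds). Time passes only in rows, so rows that do not move let the fingers close. It gives the time, the measured TCP pose, the force and the opening at its end, in the units of the state.
- manip.state(): the state, without advancing time (a new reading comes with each control period).
- manip.snapshot(name): name is "side" or "top" or "wrist"; returns (picture, depth): 420x560x3 uint8, red, green, blue; 420x560 float32, mm along the optical axis (not along the pixel's ray), 0 where there is no reading.
- manip.camera_model(name): a dict with "vertical_fov" (degrees; the focal length in pixels is half the picture's height over the tangent of half this angle, whatever the lens; pixels are square), "cx", "cy" (the principal point, pixels), "camera_from_world" (4x4, takes a point from world to camera coordinates); the wrist camera has in their place "T_tool_cam" (4x4, takes a point from camera to tool coordinates, whose origin is the TCP and whose axes are the flange's). Camera axes: x right, y down, z forward; pixel columns grow to the right and rows downward; lengths in mm; the calibration is good to about 2 mm. A picture is of the moment at which its call begins: read the wrist's pose just before it. camera_model takes no time and is no camera call.
- manip.hand_in(): hands the job in, once; it reports no verdict.
The state is a dict: "clock": time; "joint_pos": joint angles; "dq": joint speeds; "joint_torque": joint torques, N m; "tool_pos": TCP position; "ee_rot": TCP orientation; "force": force on the tool from outside, world axes, zero at the start; "moment": the same for the moment, N m; "grip_width": opening from 0.0 (shut) to 1.0 (fully open).
Only numpy, scipy, OpenCV 4.12 (cv2) and the standard library are available. Lean on these libraries where they do the work, as an engineer would, in place of code of your own. Each camera call takes 0.05 s, during which the arm holds its last target. There are 200 camera calls.

## Task

Three plywood caddies have freshly glued handles: prove each by pulling its handle straight up with about 15 N, never more than 25 N; keep that pull on for a good second if it holds, and put every handle that comes away in the blue re-glue tray. Then put all the loose hardware on the bench (battery pack, tape measure, jar, wire spool, hinge pack, whichever are there) into the caddy whose handle held, leaving the glue tub, the tape roll and everything else where they are.

Things in the scene. Friction and masses are not known exactly. Their poses are not given: they have to be found in the camera images.
- caddy_a: plywood caddy clamped to the bench, one of three alike. Origin on the bench under its open box, 150 (x) by 130 (y) by 40 mm high outside, walls and floor 5 mm. At its -x end (robot side) a solid ledge block, 45 mm deep, top at 32 mm. Its glued handle's bar is centred at x -97.5, y 0, z 66 mm in this frame, axes alike, legs 10 mm deep in sockets of the block, 25 mm free under the bar
- caddy_b: plywood caddy clamped to the bench, one of three alike. Origin on the bench under its open box, 150 (x) by 130 (y) by 40 mm high outside, walls and floor 5 mm. At its -x end (robot side) a solid ledge block, 45 mm deep, top at 32 mm. Its glued handle's bar is centred at x -97.5, y 0, z 66 mm in this frame, axes alike, legs 10 mm deep in sockets of the block, 25 mm free under the bar
- caddy_c: plywood caddy clamped to the bench, one of three alike. Origin on the bench under its open box, 150 (x) by 130 (y) by 40 mm high outside, walls and floor 5 mm. At its -x end (robot side) a solid ledge block, 45 mm deep, top at 32 mm. Its glued handle's bar is centred at x -97.5, y 0, z 66 mm in this frame, axes alike, legs 10 mm deep in sockets of the block, 25 mm free under the bar
- handle_a: glued handle of caddy a: pale wooden bar 16 (x) by 90 (y) by 18 mm (z), origin at the bar's centre; two steel legs, 12 mm square, at y +-34, down to z -44 mm. 120 g. One of the three handles is sound: it lifts its ledge block on its rubber mount, 1 mm per 3 N, and springs back. The other two look the same but their glue has not taken: they lift right out at 1 to 3 N
- handle_b: glued handle of caddy b: pale wooden bar 16 (x) by 90 (y) by 18 mm (z), origin at the bar's centre; two steel legs, 12 mm square, at y +-34, down to z -44 mm. 120 g. One of the three handles is sound: it lifts its ledge block on its rubber mount, 1 mm per 3 N, and springs back. The other two look the same but their glue has not taken: they lift right out at 1 to 3 N
- handle_c: glued handle of caddy c: pale wooden bar 16 (x) by 90 (y) by 18 mm (z), origin at the bar's centre; two steel legs, 12 mm square, at y +-34, down to z -44 mm. 120 g. One of the three handles is sound: it lifts its ledge block on its rubber mount, 1 mm per 3 N, and springs back. The other two look the same but their glue has not taken: they lift right out at 1 to 3 N
- block_a (a joint): how far the ledge block of caddy a has been lifted on its rubber mount, in m: 0 at rest, 0.001 per 3 N of pull passed on by the handle (0.005 at 15 N); springs back
- block_b (a joint): how far the ledge block of caddy b has been lifted on its rubber mount, in m: 0 at rest, 0.001 per 3 N of pull passed on by the handle (0.005 at 15 N); springs back
- block_c (a joint): how far the ledge block of caddy c has been lifted on its rubber mount, in m: 0 at rest, 0.001 per 3 N of pull passed on by the handle (0.005 at 15 N); springs back
- reglue: the blue open re-glue tray, fixed, 140 by 140 by 25 mm high outside, walls and floor 5 mm; origin under its centre, on the bench
- battery: hardware: black battery pack with yellow patch, 46 (x) by 36 (y) by 30 mm high; origin at the centre of its underside. May be absent
- tape: hardware: yellow tape measure, 48 (x) by 32 (y) by 36 mm high, rounded edges; origin at the centre of its underside. May be absent
- jar: hardware: small clear jar with red cap, 40 mm across, 36 mm high, upright; origin at the centre of its underside. May be absent
- spool: hardware: spool of copper wire with green flanges, 40 mm across, 30 mm high, upright; origin at the centre of its underside. May be absent
- hinge_pack: hardware: cardboard pack of hinges with orange band, 50 (x) by 28 (y) by 28 mm high; origin at the centre of its underside. May be absent
- glue_tub: bystander among the hardware: white glue tub, 48 mm across, 55 mm high; origin under its centre
- tape_roll: bystander among the hardware: roll of red tape lying flat, 60 mm across, 24 mm high; origin under its centre
- charger: bystander: black battery charger, fixed, 100 by 100 by 51 mm high, on the other side from the re-glue tray; origin under its centre
There are look-alikes about, which are no part of the job. What is shaped like the handle_a but purple is not meant.

How it is judged:
By the outcome, as a careful person would: the job done as asked, in the order asked, and still so for the second after the job is handed in, with the robot touching nothing.
Of battery, tape, jar, spool, hinge_pack only 3 to 4 are there at a start; the rules pass over those that are not, and their reading is None.
At some moment in a run one of battery, tape, jar, spool, hinge_pack may be knocked a few centimetres aside while the robot is not near it.
Once in a run the grip may slacken for a moment while it holds something.
It also fails if it takes over 200 s, if anything falls off the work surface, if the arm or the gripper's body presses on something with over 40 N, if the wrist force passes 120 N, or if a joint passes its speed limit or range.

## Working session

There is one attempt and no reset: what is moved stays moved. The work goes in short steps, Python scripts to look and compute and a tool call to move; the robot and the scene stay as the last step left them, time stands still between calls to the robot, and variables do not carry over. Pictures are saved under pics/ and viewed, about 12 in all and at most 16, crops included, and the job is handed in when it is done.

Besides the shell and the picture viewer there is one more tool, called after ">>>" as name([rows], argument=value, ...), one row to a line, values as JSON. apply_moves: Moves the arm, as the interface text tells. Its arguments: {"type":"object","properties":{"deltas":{"type":"array","items":{"type":"array","items":{"type":"number"}}},"claw":{"type":"number"},"grip_force":{"type":"number"}},"required":["deltas"]}

```bash
mkdir -p pics; cat > h.py <<'E'
from bench import manip
import numpy as np, cv2
def snap(n,save=None):
    s=manip.state(); im,d=manip.snapshot(n); m=manip.camera_model(n)
    if 'camera_from_world' in m: T=np.linalg.inv(np.array(m['camera_from_world']))
    else:
        W=np.eye(4);W[:3,:3]=s['ee_rot'];W[:3,3]=s['tool_pos'];T=W@np.array(m['T_tool_cam'])
    f=im.shape[0]/2/np.tan(np.radians(m['vertical_fov'])/2)
    if save: cv2.imwrite('pics/'+save,im[:,:,::-1])
    v,u=np.mgrid[:im.shape[0],:im.shape[1]]
    P=np.stack([(u-m['cx'])/f*d,(v-m['cy'])/f*d,d],-1)@T[:3,:3].T+T[:3,3]
    P[d==0]=np.nan
    return im,d,P,T,f,m
def ray(u,v,z,T,f,m):
    r=T[:3,:3]@np.array([(u-m['cx'])/f,(v-m['cy'])/f,1]);o=T[:3,3];return o+r*(z-o[2])/r[2]
E
python3 - <<'E'
from h import *
print(manip.state())
for n in('top','side'):
    im,d,P,T,f,m=snap(n,n+'0.png'); print(n,{k:v for k,v in m.items()})
    np.save(n+'P.npy',P); np.save(n+'I.npy',im)
    print(T[:3,3],(d==0).mean())
print(manip.camera_model('wrist'))
E
```

```text
{'clock': 0.0, 'joint_pos': array([ 1.14702206e+00,  4.23840096e-01,  1.63067639e+00,  2.08186254e-06,
        1.08861721e+00, -1.89700694e-02]), 'dq': array([-1.14462780e-04,  5.21521313e-04, -7.14862585e-04,  1.95143209e-05,
       -1.76032315e-03,  3.21191156e-04]), 'joint_torque': array([ 5.93441528e-04, -5.44647467e+01, -2.73659277e+01,  6.42947154e-02,
        2.27014540e-02, -1.35775617e-04]), 'tool_pos': array([245.87894854, 573.99743624, 221.90751832]), 'ee_rot': array([[-9.19179140e-01,  3.93839187e-01, -6.35362158e-04],
       [ 3.93839698e-01,  9.19178068e-01, -1.40396499e-03],
       [ 3.10745329e-05, -1.54072617e-03, -9.99998813e-01]]), 'force': array([-0.5318939 , -0.16038262,  0.04120362]), 'moment': array([0.02317943, 0.02899281, 0.06680234]), 'grip_width': 0.9991189009867516}
top {'vertical_fov': 42.38841493092328, 'cx': 274.8963472942258, 'cy': 208.54861425365496, 'camera_from_world': array([[ 1.10668224e-02, -9.99876906e-01,  1.11220040e-02,
         1.50183802e+00],
       [-9.80678161e-01, -1.30255423e-02, -1.95193955e-01,
         4.54809716e+02],
       [ 1.95
[... 488 characters left out ...]
   2.35535127e+02],
       [ 3.86836492e-01,  5.95080307e-01, -7.04440882e-01,
         7.86238966e+02],
       [ 0.00000000e+00,  0.00000000e+00,  0.00000000e+00,
         1.00000000e+00]])}
[ 127.78782482 -556.74458334  715.97806887] 0.004005102040816327
{'vertical_fov': 58.07290880762035, 'cx': 276.44011879736695, 'cy': 219.85483077705956, 'T_tool_cam': array([[-1.86362897e-04, -9.70641681e-01, -2.40530025e-01,
         6.36877427e+01],
       [ 9.99999881e-01, -2.89166953e-04,  3.92111638e-04,
         2.29284839e-01],
       [-4.50153234e-04, -2.40529923e-01,  9.70641619e-01,
        -1.61589358e+02],
       [ 0.00000000e+00,  0.00000000e+00,  0.00000000e+00,
         1.00000000e+00]])}
```

View pics/top0.png

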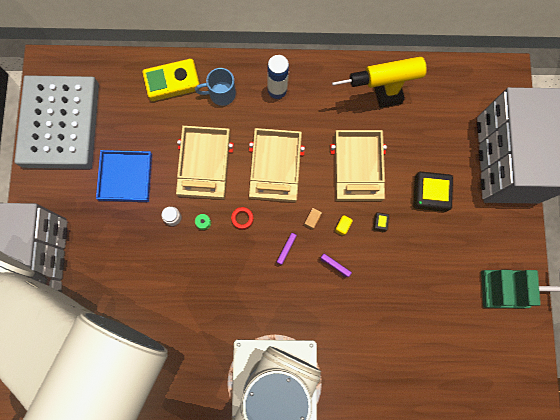

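View pics/side0.png

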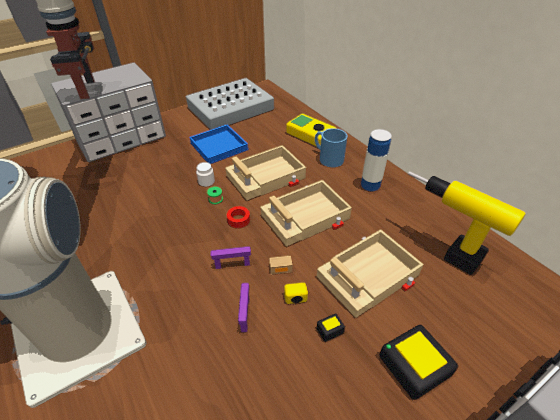

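Top view: three caddies at about (203,162), (275,164) and (360,165), with handles on their lower edges. The blue tray is at (124,176). Loose hardware is the spool (203,222), hinge pack (313,217), tape measure (344,225) and battery (381,222), with no jar. The glue tub (170,215), red tape roll (242,218) and two purple look-alikes (286,249) and (336,265) stay put. The side view agrees.

```bash
cat > meas.py <<'E'
from h import *
import sys
P=np.load('topP.npy');im=np.load('topI.npy');hsv=cv2.cvtColor(im,cv2.COLOR_RGB2HSV)
Z=P[...,2]
def rect(mask,name,mn=8):
    n,l,st,c=cv2.connectedComponentsWithStats(mask.astype(np.uint8))
    for i in range(1,n):
        if st[i,4]<mn: continue
        p=P[l==i]; r=cv2.minAreaRect(p[:,:2].astype(np.float32))
        print(name,'px',c[i].round(),'n',st[i,4],'ctr',np.round(r[0],1),'size',np.round(r[1],1),'ang',round(r[2],1),'z med/max',np.round([np.median(p[:,2]),p[:,2].max()],1))
v,u=np.mgrid[:420,:560]
roi=(v>120)&(v<205)&(u>170)&(u<395)
rect(roi&(Z>62)&(Z<85),'bar')
rect(roi&(Z>33)&(Z<48),'rim',60)
rect(roi&(Z>15),'caddy',200)
roi2=(v>204)&(v<240)&(u>150)&(u<400)
rect(roi2&(Z>15),'obj')
rect((v>140)&(v<210)&(u>90)&(u<160)&(hsv[...,0]>100)&(hsv[...,0]<125)&(hsv[...,1]>150),'tray',200)
rect((v>140)&(v<210)&(u>90)&(u<160)&(Z>17),'traywall',30)
rect((v>165)&(v<215)&(u>405)&(u<465)&(Z>17),'charger',30)
rect((v>227)&(v<285)&(u>265)&(u<360)&(Z>12),'purple',10)
E
python3 meas.py
```

```text
bar px [198. 184.] n 223 ctr [513.7 212.7] size [89.3 17.7] ang 86.2 z med/max [74.7 82.5]
bar px [273. 187.] n 222 ctr [508.8  14. ] size [88.9 18.5] ang 85.4 z med/max [74.2 83.3]
bar px [362. 188.] n 199 ctr [ 510.  -226.5] size [89.3 16. ] ang 89.8 z med/max [74.5 81.4]
rim px [200. 160.] n 552 ctr [589.6 214.3] size [140.5 197.2] ang 87.2 z med/max [38.6 47.6]
rim px [275. 158.] n 453 ctr [600.6   7.8] size [130.2 165.5] ang 86.4 z med/max [39.5 47.8]
rim px [359. 161.] n 554 ctr [ 590.5 -228.8] size [191.  136.7] ang 1.3 z med/max [38.4 48. ]
caddy px [201. 171.] n 1483 ctr [589.  207.4] size [152.6 199. ] ang 88.1 z med/max [35.3 82.5]
caddy px [274. 174.] n 1384 ctr [583.9   9. ] size [153.3 198. ] ang 85.9 z med/max [35.5 85.8]
caddy px [359. 173.] n 1528 ctr [ 586.6 -224.9] size [198.5 154.1] ang 0.8 z med/max [34.7 81.4]
obj px [170. 215.] n 272 ctr [433.8 289.9] size [43.4 45.8] ang 47.2 z med/max [52.8 65.8]
obj px [242. 218.] n 232 ctr [432.9  97.8] size [57.7 59.3] ang 66.5 z med/max [24.  30.9]
obj px [312. 218.] n 191 ctr [434.5 -96. ] size [28.1 51.3] ang 63.8 z med
[... 256 characters left out ...]
.2] ang 63.0 z med/max [35.1 45. ]
obj px [292. 236.] n 41 ctr [377.6 -38.5] size [14.3 20.9] ang 64.6 z med/max [53.8 61.4]
tray px [124. 176.] n 2479 ctr [549.2 428.7] size [141.1 143.2] ang 89.4 z med/max [nan nan]
traywall px [123. 175.] n 476 ctr [549.2 429. ] size [141.9 143.1] ang 89.5 z med/max [24.7 36. ]
charger px [433. 191.] n 1383 ctr [ 513.7 -428.7] size [102.5 101.8] ang 85.2 z med/max [46.  59.6]
purple px [341. 230.] n 72 ctr [ 398.2 -174.8] size [35.4 16.5] ang 89.7 z med/max [34.2 41.6]
purple px [286. 248.] n 202 ctr [347.1 -23. ] size [15.6 89.5] ang 64.0 z med/max [53.3 61.4]
purple px [335. 265.] n 230 ctr [ 304.4 -154.4] size [89.5 18.1] ang 56.1 z med/max [52.8 60.8]
```

>>> apply_moves([
  [0,0,0,0.174],
  [0,0,0,0.174],
  [0,0,0,0.174],
  [0,0,0,0.174],
  [0,0,0,0.174],
], claw=0.0, grip_force=40)

```text
clock: 0.72
tool_pos: [245.2, 572.5, 219.6]
ee_rot: [[-0.265, 0.964, -0.003], [0.964, 0.265, -0.006], [-0.005, -0.004, -1.0]]
force: [-0.4, 0.7, -0.6]
grip_width: 0.507
```

>>> apply_moves([
  [0,0,0,0.174],
  [0,0,0,0.174],
  [0,0,0,0],
  [0,0,0,0],
])

```text
clock: 1.23
tool_pos: [244.7, 571.5, 217.9]
ee_rot: [[0.086, 0.996, -0.004], [0.996, -0.086, -0.009], [-0.009, -0.003, -1.0]]
force: [-0.6, 0.3, -1.0]
grip_width: 0.493
```

>>> apply_moves([
  [-34.5,28.8,0,0],
  [-34.5,28.8,0,0],
  [-34.5,28.8,0,0],
  [-34.5,28.8,0,0],
  [-34.5,28.8,0,0],
])

```text
clock: 1.85
tool_pos: [376.5, 385.6, 218.6]
ee_rot: [[0.066, 0.998, -0.003], [0.998, -0.066, -0.007], [-0.008, -0.003, -1.0]]
force: [0.5, 0.1, -0.0]
grip_width: 0.499
```

```bash
cat >> h.py <<'E'
def rem(x,y,z,yang=None):
    """remaining delta in current tool axes; turn to bring tool y axis to yang (deg)"""
    s=manip.state();R=np.array(s['ee_rot']);p=np.array(s['tool_pos'])
    cur=np.degrees(np.arctan2(R[1,1],R[0,1])); t=0
    if yang is not None:
        t=(cur-yang+90)%180-90
    d=np.array([x,y,z])-p
    a=np.radians(cur-t); yv=np.array([np.cos(a),np.sin(a)]);xv=np.array([-np.sin(a),np.cos(a)])
    print('clk %.2f'%s['clock'],'pos',p.round(1),'F',np.round(s['force'],1),'grip %.3f'%s['grip_width'],'j1,j6',np.round([s['joint_pos'][0],s['joint_pos'][5]],2),'yang %.1f'%cur,
     'turn %.3f'%np.radians(t),'after turn: dx %.1f dy %.1f dz %.1f'%(d[:2]@xv,d[:2]@yv,-d[2]))
def comps(P,mask,mn=150):
    n,l,st,c=cv2.connectedComponentsWithStats(mask.astype(np.uint8))
    for i in range(1,n):
        if st[i,4]<mn: continue
        p=P[l==i]; q=p[~np.isnan(p[:,0])]
        r=cv2.minAreaRect(q[:,:2].astype(np.float32))
        print('px',c[i].round(),'n',st[i,4],'ctr',np.round(r[0],1),'size',np.round(r[1],1),'ang',round(r[2],1),'zmed %.1f'%np.median(q[:,2]))
E
python3 -c "
from h import *
rem(513.7,212.7,170,-3.8)"
```

```text
clk 1.85 pos [376.5 385.6 218.6] F [ 0.5  0.1 -0. ] grip 0.499 j1,j6 [0.78 0.84] yang -3.8 turn 0.000 after turn: dx -163.4 dy 148.4 dz 48.6
```

>>> apply_moves([
  [-33,30,5,0],
  [-33,30,5,0],
  [-33,30,5,0],
  [-33,30,5,0],
  [-31,28,5,0],
])

```text
clock: 2.48
tool_pos: [518.8, 207.8, 194.9]
ee_rot: [[0.051, 0.999, -0.001], [0.999, -0.051, -0.006], [-0.006, -0.001, -1.0]]
force: [0.4, 0.5, -0.2]
grip_width: 0.506
```

>>> apply_moves([
  [0,0,0,0],
  [0,0,0,0],
])

```text
clock: 2.72
tool_pos: [519.7, 205.9, 194.5]
ee_rot: [[0.051, 0.999, -0.002], [0.999, -0.051, -0.006], [-0.006, -0.001, -1.0]]
force: [0.5, -0.2, 0.3]
grip_width: 0.498
```

```bash
python3 -c "
from h import *
im,d,P,T,f,m=snap('wrist','w1.png')
comps(P,(P[...,2]>70)&(P[...,2]<90))
rem(513.7,212.7,47,-3.8)"
```

```text
px [269. 204.] n 2339 ctr [515.6 210. ] size [89.7 15.5] ang 87.2 zmed 74.2
px [277. 391.] n 373 ctr [513.4  45.7] size [19.7 15.9] ang 87.4 zmed 73.9
clk 2.77 pos [519.7 206.1 194.5] F [-0.3  0.1 -0.4] grip 0.502 j1,j6 [0.36 0.41] yang -2.9 turn 0.016 after turn: dx 6.2 dy -6.4 dz 147.5
```

View pics/w1.png

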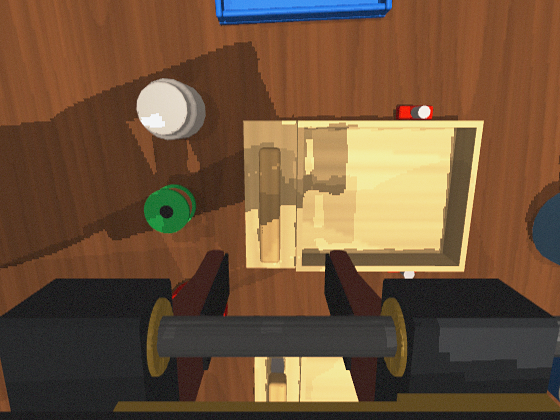

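The wrist view shows the caddy 1 bar at px (269,204), centred near (515,211), which agrees with the top view to about 2 mm.

>>> apply_moves([
  [4.5,-4.5,20,0],
  [0,0,40,0],
  [0,0,40,0],
  [0,0,0,0],
])

```text
clock: 3.28
tool_pos: [513.8, 215.3, 94.3]
ee_rot: [[0.041, 0.999, 0.002], [0.999, -0.041, -0.004], [-0.004, 0.002, -1.0]]
force: [0.7, 0.2, -1.0]
grip_width: 0.498
```

```bash
python3 -c "
from h import *
rem(515,211,47,-2.8)"
```

```text
clk 3.27 pos [513.8 215.3  94.3] F [ 0.7  0.2 -1. ] grip 0.498 j1,j6 [0.38 0.42] yang -2.4 turn 0.008 after turn: dx -4.2 dy 1.4 dz 47.3
```

>>> apply_moves([
  [-4,1,20,0.008],
  [0,0,18,0],
  [0,0,8,0],
  [0,0,0,0],
])

```text
clock: 3.78
tool_pos: [516.9, 214.5, 51.6]
ee_rot: [[0.045, 0.999, 0.008], [0.999, -0.045, -0.002], [-0.001, 0.008, -1.0]]
force: [0.7, -0.4, 0.6]
grip_width: 0.499
```

>>> apply_moves([
  [0,0,0,0],
  [0,0,0,0],
  [0,0,0,0],
  [0,0,0,0],
], claw=-1, grip_force=40)

```text
clock: 4.28
tool_pos: [514.6, 215.1, 53.0]
ee_rot: [[0.046, 0.999, 0.004], [0.999, -0.046, -0.001], [-0.001, 0.004, -1.0]]
force: [0.1, 1.0, -0.6]
grip_width: 0.178
```

>>> apply_moves([
  [0,0,0,0],
  [0,0,0,0],
  [-2,0,3,0],
  [-2,0,4,0],
], claw=-0.3)

```text
clock: 4.78
tool_pos: [515.8, 211.0, 46.4]
ee_rot: [[0.046, 0.999, 0.006], [0.999, -0.046, -0.001], [-0.0, 0.006, -1.0]]
force: [-0.4, 0.3, 0.2]
grip_width: 0.349
```

>>> apply_moves([
  [0,0,0,0],
  [0,0,0,0],
  [0,0,0,0],
  [0,0,0,0],
], claw=-1)

```text
clock: 5.28
tool_pos: [514.4, 210.6, 45.8]
ee_rot: [[0.047, 0.999, 0.003], [0.999, -0.047, -0.001], [-0.001, 0.003, -1.0]]
force: [0.6, 0.0, 0.1]
grip_width: 0.178
```

>>> apply_moves([
  [0,0,-1,0],
  [0,0,-1,0],
])

```text
clock: 5.52
tool_pos: [514.4, 210.6, 47.5]
ee_rot: [[0.048, 0.999, 0.003], [0.999, -0.048, -0.001], [-0.001, 0.003, -1.0]]
force: [1.7, 0.2, -4.7]
grip_width: 0.178
```

>>> apply_moves([
  [0,0,-1,0],
  [0,0,-1,0],
])

```text
clock: 5.78
tool_pos: [514.4, 210.6, 49.0]
ee_rot: [[0.048, 0.999, 0.003], [0.999, -0.048, -0.001], [-0.001, 0.003, -1.0]]
force: [1.5, 1.5, -8.8]
grip_width: 0.177
```

>>> apply_moves([
  [0,0,-1,0],
])

```text
clock: 5.9
tool_pos: [514.4, 210.6, 49.7]
ee_rot: [[0.048, 0.999, 0.003], [0.999, -0.048, -0.001], [-0.001, 0.003, -1.0]]
force: [2.4, 1.1, -10.5]
grip_width: 0.178
```

>>> apply_moves([
  [0,0,-1,0],
  [0,0,-1,0],
])

```text
clock: 6.15
tool_pos: [514.3, 210.6, 51.1]
ee_rot: [[0.048, 0.999, 0.003], [0.999, -0.048, -0.001], [-0.001, 0.003, -1.0]]
force: [4.7, 2.1, -14.5]
grip_width: 0.181
```

>>> apply_moves([
  [0,0,-0.3,0],
  [0,0,-0.3,0],
])

```text
clock: 6.4
tool_pos: [514.3, 210.6, 51.2]
ee_rot: [[0.048, 0.999, 0.002], [0.999, -0.048, -0.001], [-0.001, 0.003, -1.0]]
force: [4.9, 1.9, -15.3]
grip_width: 0.18
```

>>> apply_moves([
  [0.2,0.4,-0.25,0],
  [0.2,0.4,-0.25,0],
  [0,0.2,-0.25,0],
  [0,0.2,-0.25,0],
  [0,0,-0.25,0],
])

```text
clock: 7.02
tool_pos: [514.3, 210.6, 51.8]
ee_rot: [[0.048, 0.999, -0.0], [0.999, -0.048, -0.002], [-0.002, 0.0, -1.0]]
force: [3.4, 1.2, -16.7]
grip_width: 0.181
```

>>> apply_moves([
  [0,0,-0.25,0],
  [0,0,-0.25,0],
  [0,0,-0.25,0],
  [0,0,-0.25,0],
  [0,0,-0.25,0],
])

```text
clock: 7.65
tool_pos: [514.3, 210.6, 52.6]
ee_rot: [[0.048, 0.999, -0.0], [0.999, -0.048, -0.002], [-0.002, 0.0, -1.0]]
force: [3.5, 2.5, -20.0]
grip_width: 0.18
```

>>> apply_moves([
  [0,0,-0.25,0],
  [0,0,-0.25,0],
  [0,0,-0.25,0],
])

```text
clock: 8.02
tool_pos: [514.3, 210.6, 53.1]
ee_rot: [[0.048, 0.999, -0.0], [0.999, -0.048, -0.002], [-0.002, -0.0, -1.0]]
force: [3.9, 2.8, -21.1]
grip_width: 0.178
```

>>> apply_moves([
  [0,0,1.2,0],
  [0,0,0.8,0],
  [0,0,0,0],
])

```text
clock: 8.4
tool_pos: [514.3, 210.5, 51.5]
ee_rot: [[0.048, 0.999, -0.0], [0.999, -0.048, -0.002], [-0.002, 0.0, -1.0]]
force: [2.0, 1.5, -15.8]
grip_width: 0.179
```

>>> apply_moves([
  [0,0,-0.1,0],
  [0,0,-0.1,0],
  [0,0,-0.1,0],
])

```text
clock: 8.78
tool_pos: [514.3, 210.5, 51.9]
ee_rot: [[0.048, 0.999, -0.0], [0.999, -0.048, -0.002], [-0.002, 0.0, -1.0]]
force: [3.0, 2.2, -17.0]
grip_width: 0.179
```

Creep is about +0.1 mm per row, so I'll hold with a slight downward trim.

>>> apply_moves([
  [0,0,0.3,0],
  [0,0,0.1,0],
  [0,0,0.1,0],
  [0,0,0.05,0],
  [0,0,0.05,0],
])

```text
clock: 9.4
tool_pos: [514.3, 210.5, 51.5]
ee_rot: [[0.048, 0.999, 0.0], [0.999, -0.048, -0.002], [-0.002, 0.0, -1.0]]
force: [2.0, 1.1, -16.3]
grip_width: 0.178
```

>>> apply_moves([
  [0,0,0,0],
  [0,0,0,0],
  [0,0,0,0],
  [0,0,0,0],
  [0,0,0,0],
])

```text
clock: 10.02
tool_pos: [514.3, 210.5, 51.4]
ee_rot: [[0.048, 0.999, -0.0], [0.999, -0.048, -0.002], [-0.002, 0.0, -1.0]]
force: [2.9, 0.9, -16.0]
grip_width: 0.176
```

>>> apply_moves([
  [0,0,0,0],
  [0,0,0,0],
  [0,0,0,0],
  [0,0,0,0],
])

```text
clock: 10.52
tool_pos: [514.3, 210.6, 51.5]
ee_rot: [[0.048, 0.999, 0.0], [0.999, -0.048, -0.002], [-0.002, 0.0, -1.0]]
force: [2.7, 1.7, -15.9]
grip_width: 0.178
```

The first handle is sound: it held about 16 N for over 2 s. I'll lower it, release it and move to caddy 2.

>>> apply_moves([
  [0,0,1.5,0],
  [0,0,1.5,0],
  [0,0,1.5,0],
  [0,0,1,0],
  [0,0,0,0],
])

```text
clock: 11.15
tool_pos: [514.4, 210.6, 47.4]
ee_rot: [[0.048, 0.999, 0.0], [0.999, -0.048, -0.002], [-0.002, 0.0, -1.0]]
force: [-0.2, 0.0, -4.5]
grip_width: 0.18
```

>>> apply_moves([
  [0,0,0,0],
  [0,0,0,0],
  [0,0,0,0],
  [0,0,0,0],
], claw=0.0)

```text
clock: 11.65
tool_pos: [516.2, 211.0, 49.2]
ee_rot: [[0.047, 0.999, 0.004], [0.999, -0.047, -0.001], [-0.001, 0.004, -1.0]]
force: [1.1, 0.8, 0.1]
grip_width: 0.497
```

>>> apply_moves([
  [0,0,-20,0],
  [0,0,-40,0],
  [0,0,-40,0],
  [0,0,0,0],
])

```text
clock: 12.15
tool_pos: [515.6, 211.1, 151.5]
ee_rot: [[0.047, 0.999, 0.003], [0.999, -0.047, -0.002], [-0.002, 0.003, -1.0]]
force: [-0.1, 0.1, -0.8]
grip_width: 0.501
```

```bash
python3 -c "
from h import *
rem(509.5,13,150,-4.2)"
```

```text
clk 12.15 pos [515.6 211.1 151.5] F [-0.1  0.1 -0.8] grip 0.501 j1,j6 [0.37 0.42] yang -2.7 turn 0.027 after turn: dx -198.0 dy 8.4 dz 1.5
```

>>> apply_moves([
  [-48,2,-4,0.027],
  [-48,2,-4,0],
  [-48,2,-4,0],
  [-45,2,-3,0],
  [0,0,0,0],
])

```text
clock: 12.78
tool_pos: [508.9, 17.3, 163.2]
ee_rot: [[0.072, 0.997, -0.001], [0.997, -0.072, -0.002], [-0.002, -0.001, -1.0]]
force: [0.7, 0.3, 0.9]
grip_width: 0.497
```

>>> apply_moves([
  [0,0,0,0],
])

```text
clock: 12.9
tool_pos: [508.4, 17.5, 162.4]
ee_rot: [[0.073, 0.997, -0.002], [0.997, -0.073, -0.002], [-0.002, -0.002, -1.0]]
force: [0.1, -0.1, -0.1]
grip_width: 0.504
```

```bash
python3 -c "
from h import *
im,d,P,T,f,m=snap('wrist','w2.png')
comps(P,(P[...,2]>70)&(P[...,2]<90))
rem(509.5,13,47,-4.2)"
```

```text
px [279. 230.] n 2819 ctr [511.   10.3] size [89.4 15.5] ang 86.4 zmed 74.2
clk 12.95 pos [508.4  17.7 162.4] F [-0.3  0.   0.9] grip 0.503 j1,j6 [0.01 0.09] yang -4.1 turn 0.001 after turn: dx -4.7 dy 1.5 dz 115.4
```

>>> apply_moves([
  [-5,1.5,25,0],
  [0,0,38,0],
  [0,0,28,0],
  [-1,0,14,0],
  [0,0,6,0],
])

```text
clock: 13.58
tool_pos: [510.7, 17.1, 48.1]
ee_rot: [[0.064, 0.998, -0.0], [0.998, -0.064, -0.001], [-0.001, -0.0, -1.0]]
force: [0.1, -0.2, 0.5]
grip_width: 0.5
```

```bash
python3 -c "
from h import *
rem(510,11.5,47,-4)"
```

```text
clk 13.57 pos [510.7  17.1  48.1] F [ 0.1 -0.2  0.5] grip 0.500 j1,j6 [0.01 0.08] yang -3.7 turn 0.006 after turn: dx -5.7 dy -0.3 dz 1.1
```

>>> apply_moves([
  [-6,0,1,0.005],
  [0,0,0,0],
])

```text
clock: 13.82
tool_pos: [510.9, 11.2, 47.7]
ee_rot: [[0.068, 0.998, 0.001], [0.998, -0.068, -0.001], [-0.001, 0.001, -1.0]]
force: [0.1, -0.3, 0.4]
grip_width: 0.499
```

>>> apply_moves([
  [0,0,0,0],
  [0,0,0,0],
  [0,0,0,0],
  [0,0,0,0],
], claw=-1)

```text
clock: 14.32
tool_pos: [511.9, 11.0, 49.4]
ee_rot: [[0.069, 0.998, 0.004], [0.998, -0.069, -0.001], [-0.001, 0.004, -1.0]]
force: [-1.3, -0.6, -0.5]
grip_width: 0.179
```

>>> apply_moves([
  [0,0,-1,0],
  [0,0,-1,0],
])

```text
clock: 14.58
tool_pos: [511.7, 11.0, 51.3]
ee_rot: [[0.069, 0.998, 0.003], [0.998, -0.069, -0.001], [-0.001, 0.003, -1.0]]
force: [0.8, -0.1, -0.3]
grip_width: 0.183
```

>>> apply_moves([
  [0,0,-1,0],
  [0,0,-1,0],
])

```text
clock: 14.82
tool_pos: [511.8, 11.0, 53.4]
ee_rot: [[0.069, 0.998, 0.003], [0.998, -0.069, -0.001], [-0.001, 0.003, -1.0]]
force: [-0.1, -1.4, -1.0]
grip_width: 0.183
```

Handle 2 came free at under about 1 N net. I'll take it to the re-glue tray.

>>> apply_moves([
  [0,0,-8,0],
  [0,0,-15,0],
  [0,0,-35,0],
  [0,0,-45,0],
  [0,0,0,0],
], grip_force=60)

```text
clock: 15.45
tool_pos: [511.9, 11.2, 162.7]
ee_rot: [[0.069, 0.998, 0.005], [0.998, -0.069, -0.001], [-0.001, 0.005, -1.0]]
force: [-0.5, -0.2, -2.1]
grip_width: 0.176
```

```bash
python3 -c "
from h import *
rem(582,428,150,0)"
```

```text
clk 15.45 pos [511.9  11.2 162.7] F [-0.5 -0.2 -2.1] grip 0.176 j1,j6 [-0.    0.07] yang -4.0 turn -0.069 after turn: dx 416.8 dy 70.1 dz 12.7
```

>>> apply_moves([
  [40,6,0,-0.069],
  [42,7,0,0],
  [42,7,0,0],
  [42,7,0,0],
  [42,7,0,0],
])

```text
clock: 16.08
tool_pos: [547.4, 221.2, 161.9]
ee_rot: [[0.003, 1.0, 0.003], [1.0, -0.003, -0.003], [-0.003, 0.003, -1.0]]
force: [0.1, -0.6, -1.1]
grip_width: 0.181
```

>>> apply_moves([
  [42,7,0,0],
  [42,7,0,0],
  [42,7,0,0],
  [42,7,0,0],
  [25,5,0,0],
])

```text
clock: 16.7
tool_pos: [578.3, 420.3, 156.9]
ee_rot: [[0.002, 1.0, -0.003], [1.0, -0.002, -0.006], [-0.006, -0.003, -1.0]]
force: [0.1, -0.5, -1.3]
grip_width: 0.177
```

>>> apply_moves([
  [0,0,0,0],
  [0,0,0,0],
])

```text
clock: 16.95
tool_pos: [576.9, 420.6, 154.9]
ee_rot: [[-0.0, 1.0, -0.005], [1.0, 0.0, -0.008], [-0.008, -0.005, -1.0]]
force: [-0.0, -0.1, -1.6]
grip_width: 0.176
```

```bash
python3 -c "
from h import *
rem(582,428,34,0)"
```

```text
clk 16.95 pos [576.9 420.6 154.9] F [-0.  -0.1 -1.6] grip 0.176 j1,j6 [0.61 0.62] yang 0.0 turn 0.000 after turn: dx 7.4 dy 5.1 dz 120.9
```

>>> apply_moves([
  [8,6,30,0],
  [0,0,35,0],
  [0,0,30,0],
  [0,0,10,0],
  [0,0,5,0],
])

```text
clock: 17.58
tool_pos: [583.2, 422.1, 43.7]
ee_rot: [[0.004, 1.0, -0.005], [1.0, -0.005, -0.009], [-0.009, -0.005, -1.0]]
force: [-0.1, 1.0, -0.9]
grip_width: 0.176
```

```bash
python3 -c "
from h import *
rem(582,428,34,0)"
```

```text
clk 17.57 pos [583.2 422.1  43.7] F [-0.1  1.  -0.9] grip 0.176 j1,j6 [0.61 0.62] yang -0.3 turn -0.005 after turn: dx 5.9 dy -1.2 dz 9.7
```

>>> apply_moves([
  [5,0,4,0],
  [0,0,3,0],
  [0,0,2,0],
])

```text
clock: 17.95
tool_pos: [584.6, 427.9, 36.9]
ee_rot: [[0.005, 1.0, -0.002], [1.0, -0.005, -0.007], [-0.007, -0.002, -1.0]]
force: [-0.2, -0.1, -0.8]
grip_width: 0.178
```

>>> apply_moves([
  [0,0,1,0],
  [0,0,1,0],
])

```text
clock: 18.2
tool_pos: [584.9, 428.3, 35.5]
ee_rot: [[0.005, 1.0, -0.001], [1.0, -0.005, -0.006], [-0.006, -0.001, -1.0]]
force: [-0.6, -0.3, -1.0]
grip_width: 0.177
```

>>> apply_moves([
  [0,0,1.5,0],
  [0,0,1,0],
])

```text
clock: 18.45
tool_pos: [585.0, 428.3, 33.0]
ee_rot: [[0.005, 1.0, -0.001], [1.0, -0.005, -0.006], [-0.006, -0.001, -1.0]]
force: [0.1, 0.1, -0.9]
grip_width: 0.18
```

>>> apply_moves([
  [0,0,1,0],
  [0,0,0.5,0],
])

```text
clock: 18.7
tool_pos: [585.1, 428.2, 32.3]
ee_rot: [[0.005, 1.0, -0.001], [1.0, -0.005, -0.006], [-0.006, -0.001, -1.0]]
force: [-1.4, -1.9, 4.3]
grip_width: 0.177
```

Contact with the tray floor at z=32.3, as predicted. Opening gently.

>>> apply_moves([
  [0,0,0,0],
  [0,0,0,0],
  [0,0,0,0],
], claw=-0.35)

```text
clock: 19.08
tool_pos: [585.4, 428.5, 32.3]
ee_rot: [[0.005, 1.0, 0.0], [1.0, -0.005, -0.005], [-0.005, 0.0, -1.0]]
force: [0.3, -0.2, -0.0]
grip_width: 0.327
```

>>> apply_moves([
  [0,0,-6,0],
  [0,0,-12,0],
  [0,0,-40,0],
  [0,0,-50,0],
  [0,0,-30,0],
])

```text
clock: 19.7
tool_pos: [584.3, 428.5, 173.7]
ee_rot: [[0.005, 1.0, -0.003], [1.0, -0.005, -0.008], [-0.008, -0.003, -1.0]]
force: [0.6, 0.2, 0.1]
grip_width: 0.325
```

```bash
python3 -c "
from h import *
im,d,P,T,f,m=snap('top','t1.png')
comps(P,(P[...,2]>45)&(P[...,2]<65)&(P[...,0]>470)&(P[...,0]<630)&(P[...,1]>360)&(P[...,1]<500),20)
cv2.imwrite('pics/t1c.png',cv2.resize(im[110:250,80:420,::-1],None,fx=2.3,fy=2.3,interpolation=cv2.INTER_CUBIC))
rem(510.5,-226,150,0.3)"
```

```text
clk 19.75 pos [585.9 429.7 177.9] F [0.4 0.1 2.4] grip 0.327 j1,j6 [0.62 0.63] yang -0.3 turn -0.010 after turn: dx -655.3 dy -78.8 dz 27.9
```

View pics/t1c.png

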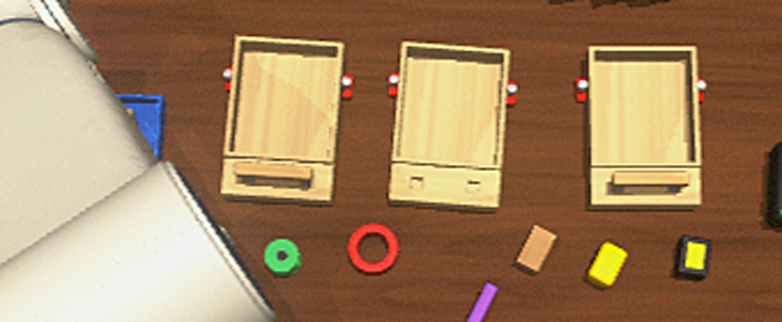

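The crop shows handle 2 gone from its sockets and handle 1 still seated. The arm hides the tray. Next is caddy 3.

>>> apply_moves([
  [-47,-6,0,-0.01],
  [-47,-6,0,0],
  [-47,-6,0,0],
  [-47,-6,0,0],
  [-47,-6,0,0],
], claw=0, grip_force=40)

```text
clock: 20.38
tool_pos: [557.5, 192.4, 182.9]
ee_rot: [[-0.011, 1.0, 0.01], [1.0, 0.011, -0.0], [-0.0, 0.01, -1.0]]
force: [0.7, 0.1, -0.5]
grip_width: 0.499
```

>>> apply_moves([
  [-47,-6,0,0],
  [-47,-6,0,0],
  [-47,-6,0,0],
  [-47,-6,0,0],
  [-47,-6,0,0],
])

```text
clock: 21.0
tool_pos: [529.1, -50.4, 185.2]
ee_rot: [[-0.012, 1.0, 0.015], [1.0, 0.012, 0.0], [-0.0, 0.015, -1.0]]
force: [0.9, -0.3, -0.0]
grip_width: 0.497
```

>>> apply_moves([
  [-47,-5,0,0],
  [-47,-5,0,0],
  [-46,-5,0,0],
  [-35,-5,0,0],
  [0,0,0,0],
])

```text
clock: 21.62
tool_pos: [510.0, -234.5, 187.5]
ee_rot: [[-0.008, 1.0, 0.02], [1.0, 0.008, -0.002], [-0.002, 0.02, -1.0]]
force: [-0.1, 0.7, -0.1]
grip_width: 0.498
```

>>> apply_moves([
  [0,0,0,0],
  [0,0,0,0],
])

```text
clock: 21.88
tool_pos: [510.0, -233.2, 187.7]
ee_rot: [[-0.008, 1.0, 0.02], [1.0, 0.008, -0.002], [-0.002, 0.02, -1.0]]
force: [0.4, -0.4, 0.0]
grip_width: 0.504
```

```bash
python3 -c "
from h import *
im,d,P,T,f,m=snap('wrist','w3.png')
comps(P,(P[...,2]>70)&(P[...,2]<90))
rem(510.5,-228,47,0.3)
im,d,P,T,f,m=snap('top','t2.png')
comps(P,(P[...,2]>33)&(P[...,2]<65)&(P[...,0]>480)&(P[...,0]<610)&(P[...,1]>365)&(P[...,1]<490),20)
"
```

```text
px [276. 208.] n 2413 ctr [ 513.8 -230.2] size [16. 89.] ang 0.8 zmed 74.2
clk 21.93 pos [ 510.  -233.   187.7] F [ 0.  -0.   0.4] grip 0.500 j1,j6 [-0.45 -0.47] yang 0.5 turn 0.003 after turn: dx 5.0 dy 0.5 dz 140.7
px [121. 160.] n 232 ctr [582.9 429.8] size [90.4 17.1] ang 89.8 zmed 57.4
```

Handle 2 stands upright in the tray at (583,430). Bar 3 is near (512.5,-229).

>>> apply_moves([
  [4,2,30,0],
  [0,0,40,0],
  [0,0,35,0],
  [0,0,18,0],
  [0,0,6,0],
])

```text
clock: 22.6
tool_pos: [517.9, -226.5, 57.4]
ee_rot: [[-0.014, 1.0, 0.024], [1.0, 0.014, -0.003], [-0.004, 0.024, -1.0]]
force: [-0.0, -0.0, -0.8]
grip_width: 0.503
```

```bash
python3 -c "
from h import *
rem(512.5,-228.5,48,0.5)
"
```

```text
clk 22.60 pos [ 517.9 -226.5   57.4] F [-0.  -0.  -0.8] grip 0.503 j1,j6 [-0.44 -0.46] yang 0.8 turn 0.005 after turn: dx -1.9 dy -5.4 dz 9.4
```

>>> apply_moves([
  [-2,-5,5,0],
  [0,0,3,0],
  [0,0,1,0],
])

```text
clock: 22.98
tool_pos: [514.2, -229.3, 49.7]
ee_rot: [[-0.014, 1.0, 0.027], [1.0, 0.014, -0.005], [-0.005, 0.027, -1.0]]
force: [0.2, -0.2, -0.5]
grip_width: 0.501
```

>>> apply_moves([
  [0,0,0,0],
  [0,0,0,0],
  [0,0,0,0],
  [0,0,0,0],
], claw=-1)

```text
clock: 23.48
tool_pos: [514.5, -229.7, 50.8]
ee_rot: [[-0.014, 1.0, 0.028], [1.0, 0.014, -0.006], [-0.006, 0.028, -1.0]]
force: [-1.3, -0.7, 0.4]
grip_width: 0.18
```

>>> apply_moves([
  [0,0,-1,0],
  [0,0,-1,0],
])

```text
clock: 23.72
tool_pos: [514.4, -229.6, 52.7]
ee_rot: [[-0.014, 1.0, 0.028], [1.0, 0.014, -0.005], [-0.006, 0.028, -1.0]]
force: [-0.8, 0.8, -0.8]
grip_width: 0.183
```

>>> apply_moves([
  [0,0,-1,0],
  [0,0,-1,0],
])

```text
clock: 23.98
tool_pos: [514.5, -229.5, 54.8]
ee_rot: [[-0.014, 1.0, 0.028], [1.0, 0.014, -0.005], [-0.006, 0.028, -1.0]]
force: [0.2, -0.6, -0.6]
grip_width: 0.183
```

>>> apply_moves([
  [0,0,-8,0],
  [0,0,-15,0],
  [0,0,-35,0],
  [0,0,-45,0],
  [0,0,0,0],
], grip_force=60)

```text
clock: 24.6
tool_pos: [511.9, -229.1, 164.1]
ee_rot: [[-0.014, 0.999, 0.03], [1.0, 0.014, -0.006], [-0.006, 0.03, -1.0]]
force: [0.0, 0.2, -0.7]
grip_width: 0.176
```

```bash
python3 -c "
from h import *
rem(515,428,150,0)
im,d,P,T,f,m=snap('wrist','w4.png')
comps(P,(P[...,2]>60)&(P[...,2]<90))
"
```

```text
clk 24.60 pos [ 511.9 -229.1  164.1] F [ 0.   0.2 -0.7] grip 0.176 j1,j6 [-0.45 -0.47] yang 0.8 turn 0.014 after turn: dx 657.1 dy 3.1 dz 14.1
```

View pics/w4.png

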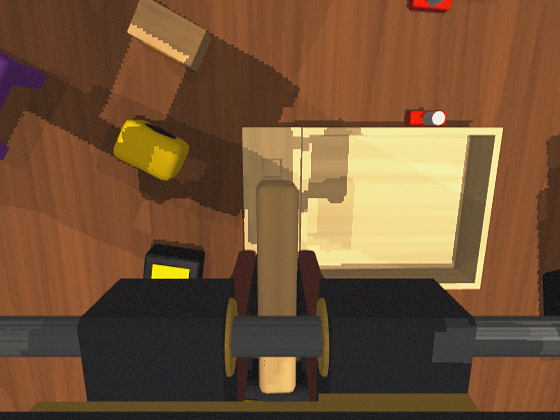

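Handle 3 is firmly in the gripper, its bar spanning px (277,185) to (277,390), and the caddy is bare. I'll take it to the tray.

>>> apply_moves([
  [45,1,0,0.01],
  [47,1,0,0],
  [47,1,0,0],
  [47,1,0,0],
  [47,1,0,0],
])

```text
clock: 25.28
tool_pos: [511.3, 8.3, 157.1]
ee_rot: [[0.003, 1.0, 0.02], [1.0, -0.003, -0.004], [-0.004, 0.02, -1.0]]
force: [-0.1, -0.1, -1.6]
grip_width: 0.18
```

>>> apply_moves([
  [47,1,0,0],
  [47,1,0,0],
  [47,1,0,0],
  [47,1,0,0],
  [47,1,0,0],
])

```text
clock: 25.9
tool_pos: [511.7, 250.0, 150.3]
ee_rot: [[0.003, 1.0, 0.01], [1.0, -0.003, -0.007], [-0.007, 0.01, -1.0]]
force: [1.0, 0.0, -1.2]
grip_width: 0.178
```

>>> apply_moves([
  [47,1,0,0],
  [47,1,0,0],
  [40,1,0,0],
  [30,1,0,0],
  [0,0,0,0],
])

```text
clock: 26.52
tool_pos: [511.0, 420.2, 141.2]
ee_rot: [[-0.002, 1.0, 0.001], [1.0, 0.002, -0.014], [-0.014, 0.001, -1.0]]
force: [-0.5, 0.1, -1.1]
grip_width: 0.18
```

```bash
python3 -c "
from h import *
rem(515,428,34,0)
"
```

```text
clk 26.52 pos [511.  420.2 141.2] F [-0.5  0.1 -1.1] grip 0.180 j1,j6 [0.68 0.68] yang 0.1 turn 0.002 after turn: dx 7.8 dy 4.0 dz 107.2
```

>>> apply_moves([
  [8,4,30,0],
  [0,0,35,0],
  [0,0,20,0],
  [3,0,8,0],
  [0,0,4,0],
])

```text
clock: 27.15
tool_pos: [513.8, 426.0, 39.1]
ee_rot: [[-0.001, 1.0, -0.003], [1.0, 0.0, -0.018], [-0.018, -0.003, -1.0]]
force: [-0.0, 0.2, -1.4]
grip_width: 0.179
```

>>> apply_moves([
  [0,0,2,0],
  [0,0,1.5,0],
  [0,0,1,0],
])

```text
clock: 27.52
tool_pos: [515.0, 426.6, 36.5]
ee_rot: [[-0.0, 1.0, 0.0], [1.0, 0.0, -0.015], [-0.015, 0.0, -1.0]]
force: [0.6, 0.0, -1.7]
grip_width: 0.178
```

```bash
python3 -c "
from h import *
rem(515,428,34,0)
"
```

```text
clk 27.52 pos [515.  426.6  36.5] F [ 0.6  0.  -1.7] grip 0.178 j1,j6 [0.68 0.69] yang 0.0 turn 0.000 after turn: dx 1.4 dy 0.0 dz 2.5
```

>>> apply_moves([
  [0,0,1.5,0],
  [0,0,1,0],
])

```text
clock: 27.78
tool_pos: [515.3, 426.9, 34.6]
ee_rot: [[-0.0, 1.0, 0.001], [1.0, 0.0, -0.015], [-0.015, 0.001, -1.0]]
force: [-0.2, 0.4, -0.7]
grip_width: 0.178
```

>>> apply_moves([
  [0,0,0.5,0],
])

```text
clock: 27.9
tool_pos: [515.3, 426.9, 34.1]
ee_rot: [[-0.0, 1.0, 0.001], [1.0, 0.0, -0.015], [-0.015, 0.001, -1.0]]
force: [-0.2, -1.0, 0.9]
grip_width: 0.18
```

>>> apply_moves([
  [0,0,0,0],
  [0,0,0,0],
  [0,0,0,0],
], claw=-0.4)

```text
clock: 28.28
tool_pos: [515.6, 427.2, 34.5]
ee_rot: [[-0.0, 1.0, 0.002], [1.0, 0.0, -0.014], [-0.014, 0.002, -1.0]]
force: [0.5, -0.7, 0.2]
grip_width: 0.3
```

>>> apply_moves([
  [0,0,-6,0],
  [0,0,-12,0],
  [0,0,-40,0],
  [0,0,-50,0],
  [0,0,-15,0],
])

```text
clock: 28.9
tool_pos: [515.1, 428.8, 162.2]
ee_rot: [[-0.0, 1.0, 0.001], [1.0, 0.0, -0.015], [-0.015, 0.001, -1.0]]
force: [-0.6, -0.8, 1.1]
grip_width: 0.303
```

```bash
python3 -c "
from h import *
rem(419,205,150,0)
"
```

```text
clk 28.90 pos [515.1 428.8 162.2] F [-0.6 -0.8  1.1] grip 0.303 j1,j6 [0.68 0.69] yang 0.0 turn 0.000 after turn: dx -223.8 dy -96.1 dz 12.2
```

>>> apply_moves([
  [-40,-17,0,-0.175],
  [0,0,0,-0.175],
  [0,0,0,-0.175],
  [0,0,0,-0.175],
  [0,0,0,-0.175],
], claw=0.6, grip_force=25)

```text
clock: 29.52
tool_pos: [496.8, 386.9, 164.1]
ee_rot: [[-0.785, 0.619, 0.001], [0.619, 0.785, -0.014], [-0.01, -0.01, -1.0]]
force: [-0.4, 0.8, 0.6]
grip_width: 0.791
```

>>> apply_moves([
  [0,0,0,-0.175],
  [0,0,0,-0.175],
  [0,0,0,-0.175],
  [0,0,0,-0.17],
  [0,0,0,0],
])

```text
clock: 30.15
tool_pos: [494.8, 385.3, 161.7]
ee_rot: [[-0.999, -0.049, -0.003], [-0.049, 0.999, -0.017], [0.003, -0.017, -1.0]]
force: [-0.5, 1.0, 1.2]
grip_width: 0.802
```

```bash
python3 -c "
from h import *
rem(420,205,170,90)
im,d,P,T,f,m=snap('wrist','w5.png')
comps(P,(P[...,2]>20)&(P[...,2]<60)&(P[...,0]<470))
"
```

```text
clk 30.15 pos [494.8 385.3 161.7] F [-0.5  1.   1.2] grip 0.802 j1,j6 [ 0.65 -0.96] yang 92.8 turn 0.050 after turn: dx 74.8 dy -180.3 dz -8.3
px [547.  89.] n 2639 ctr [390.1 572.4] size [84.3 14.9] ang 5.7 zmed 31.5
px [ 42. 103.] n 2428 ctr [422.8 202. ] size [40.  40.3] ang 26.4 zmed 29.4
px [153. 127.] n 3772 ctr [437.2 289.9] size [43.6 47. ] ang 75.8 zmed 53.9
```

View pics/w5.png

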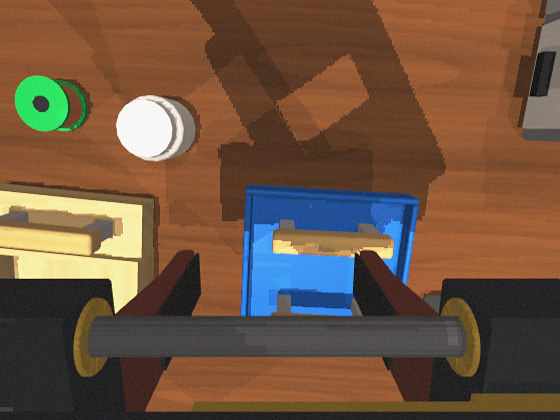

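Both handles stand in the tray, at px (333,240) and (330,300). The spool is at px (42,103), about (422,203).

>>> apply_moves([
  [18,-44,0,0.05],
  [18,-44,0,0],
  [18,-44,0,0],
  [17,-42,0,0],
  [0,0,0,0],
])

```text
clock: 30.82
tool_pos: [421.8, 206.7, 164.0]
ee_rot: [[-1.0, 0.021, -0.003], [0.021, 1.0, -0.017], [0.002, -0.017, -1.0]]
force: [0.4, 0.3, 0.0]
grip_width: 0.796
```

>>> apply_moves([
  [0,0,0,0],
])

```text
clock: 30.95
tool_pos: [422.6, 207.2, 164.4]
ee_rot: [[-1.0, 0.024, -0.001], [0.024, 1.0, -0.017], [0.001, -0.017, -1.0]]
force: [-0.3, -0.2, -0.2]
grip_width: 0.797
```

```bash
python3 -c "
from h import *
im,d,P,T,f,m=snap('wrist')
comps(P,(P[...,2]>20)&(P[...,2]<60)&(P[...,0]<470))
rem(422,203.5,4,90)
"
```

```text
px [273. 208.] n 1920 ctr [422.8 201.5] size [39.4 39.6] ang 88.6 zmed 29.5
px [145. 222.] n 2382 ctr [434.4  94.8] size [59.1 58.9] ang 30.6 zmed 23.3
px [381. 224.] n 3214 ctr [434.4 286.4] size [45.7 43.5] ang 86.8 zmed 53.9
clk 31.00 pos [422.4 207.3 164.3] F [0.2 0.1 0.3] grip 0.800 j1,j6 [ 0.44 -1.09] yang 88.7 turn -0.023 after turn: dx 0.4 dy -3.8 dz 160.3
```

>>> apply_moves([
  [0,-2,35,-0.02],
  [0,0,40,0],
  [0,0,40,0],
  [0,0,22,0],
  [0,0,8,0],
])

```text
clock: 31.62
tool_pos: [428.5, 209.9, 15.9]
ee_rot: [[-1.0, 0.002, 0.006], [0.002, 1.0, -0.013], [-0.006, -0.013, -1.0]]
force: [0.1, 0.7, 0.5]
grip_width: 0.795
```

```bash
python3 -c "
from h import *
rem(422,203,4,90)
"
```

```text
clk 31.62 pos [428.5 209.9  15.9] F [0.1 0.7 0.5] grip 0.795 j1,j6 [ 0.44 -1.1 ] yang 89.9 turn -0.002 after turn: dx 6.5 dy -6.9 dz 11.9
```

>>> apply_moves([
  [6,-7,3,0],
  [0,0,5,0],
  [0,0,1,0],
])

```text
clock: 32.0
tool_pos: [423.3, 203.6, 7.2]
ee_rot: [[-1.0, 0.002, 0.008], [0.002, 1.0, -0.012], [-0.008, -0.012, -1.0]]
force: [-1.0, -0.9, -0.1]
grip_width: 0.801
```

>>> apply_moves([
  [0,0,0,0],
  [0,0,0,0],
  [0,0,0,0],
  [0,0,0,0],
], claw=-1)

```text
clock: 32.5
tool_pos: [424.4, 204.0, 8.5]
ee_rot: [[-1.0, 0.002, 0.011], [0.002, 1.0, -0.011], [-0.011, -0.011, -1.0]]
force: [-0.6, 0.2, -1.5]
grip_width: 0.454
```

>>> apply_moves([
  [0,0,-30,0],
  [0,0,-40,0],
  [0,0,-40,0],
  [0,0,0,0],
])

```text
clock: 33.0
tool_pos: [422.6, 204.9, 120.7]
ee_rot: [[-1.0, 0.003, 0.008], [0.002, 1.0, -0.012], [-0.008, -0.012, -1.0]]
force: [0.7, 0.1, -1.2]
grip_width: 0.449
```

```bash
python3 -c "
from h import *
rem(645,234,130,-3)
"
```

```text
clk 33.00 pos [422.6 204.9 120.7] F [ 0.7  0.1 -1.2] grip 0.449 j1,j6 [ 0.44 -1.12] yang 89.9 turn -1.521 after turn: dx -40.7 dy -220.6 dz -9.3
```

>>> apply_moves([
  [0,0,-5,0.18],
  [0,0,0,0.18],
  [0,0,0,0.18],
  [0,0,0,0.18],
  [0,0,0,0.18],
])

```text
clock: 33.62
tool_pos: [418.9, 203.3, 120.4]
ee_rot: [[-0.597, 0.802, 0.001], [0.802, 0.597, -0.015], [-0.013, -0.008, -1.0]]
force: [-0.1, 0.9, -1.0]
grip_width: 0.448
```

>>> apply_moves([
  [0,0,0,0.18],
  [0,0,0,0.18],
  [0,0,0,0.18],
  [0,0,0,0.18],
  [0,0,0,0],
])

```text
clock: 34.25
tool_pos: [414.5, 201.2, 113.5]
ee_rot: [[0.103, 0.995, -0.009], [0.994, -0.103, -0.02], [-0.021, -0.007, -1.0]]
force: [-0.8, 0.3, -1.3]
grip_width: 0.445
```

>>> apply_moves([
  [8,44,0,0],
  [8,44,0,0],
  [8,44,0,0],
  [8,44,0,0],
  [8,40,0,0],
])

```text
clock: 34.88
tool_pos: [633.4, 219.6, 104.1]
ee_rot: [[0.079, 0.997, -0.019], [0.997, -0.079, -0.023], [-0.025, -0.017, -1.0]]
force: [0.7, 0.3, -1.9]
grip_width: 0.451
```

>>> apply_moves([
  [0,0,0,0],
  [0,0,0,0],
])

```text
clock: 35.12
tool_pos: [633.9, 219.1, 101.3]
ee_rot: [[0.073, 0.997, -0.022], [0.997, -0.074, -0.024], [-0.026, -0.02, -0.999]]
force: [0.9, 0.2, -0.4]
grip_width: 0.451
```

```bash
python3 -c "
from h import *
rem(646,234.6,15,-3)
"
```

```text
clk 35.12 pos [633.9 219.1 101.3] F [ 0.9  0.2 -0.4] grip 0.451 j1,j6 [0.32 0.41] yang -4.2 turn -0.022 after turn: dx 16.1 dy 11.3 dz 86.3
```

>>> apply_moves([
  [17,12,20,-0.02],
  [0,0,25,0],
  [0,0,10,0],
  [0,0,0,0],
])

```text
clock: 35.62
tool_pos: [641.2, 233.7, 43.9]
ee_rot: [[0.046, 0.999, -0.026], [0.999, -0.047, -0.026], [-0.027, -0.024, -0.999]]
force: [0.4, 0.3, -0.4]
grip_width: 0.451
```

```bash
python3 -c "
from h import *
rem(646,234.6,15,-3)
"
```

```text
clk 35.62 pos [641.2 233.7  43.9] F [ 0.4  0.3 -0.4] grip 0.451 j1,j6 [0.34 0.4 ] yang -2.7 turn 0.006 after turn: dx 1.2 dy 4.8 dz 28.9
```

>>> apply_moves([
  [1,3,10,0],
  [0,1,8,0],
  [0,0,5,0],
  [0,0,2,0],
])

```text
clock: 36.12
tool_pos: [645.7, 234.0, 19.3]
ee_rot: [[0.046, 0.999, -0.023], [0.999, -0.046, -0.025], [-0.026, -0.022, -0.999]]
force: [0.2, -0.4, -1.2]
grip_width: 0.448
```

>>> apply_moves([
  [0,0,1.5,0],
  [0,0,1,0],
])

```text
clock: 36.38
tool_pos: [645.8, 234.0, 16.8]
ee_rot: [[0.046, 0.999, -0.023], [0.999, -0.046, -0.024], [-0.026, -0.022, -0.999]]
force: [-0.0, 0.3, -1.1]
grip_width: 0.451
```

>>> apply_moves([
  [0,0,0.5,0],
  [0,0,0.5,0],
])

```text
clock: 36.62
tool_pos: [645.9, 234.0, 16.0]
ee_rot: [[0.046, 0.999, -0.022], [0.999, -0.046, -0.024], [-0.025, -0.021, -0.999]]
force: [-1.1, -0.3, -0.5]
grip_width: 0.452
```

>>> apply_moves([
  [0,-2.5,1.3,0],
  [0,0,0.7,0],
])

```text
clock: 36.88
tool_pos: [643.2, 234.1, 14.1]
ee_rot: [[0.046, 0.999, -0.022], [0.999, -0.046, -0.024], [-0.025, -0.021, -0.999]]
force: [0.4, 0.0, -1.0]
grip_width: 0.451
```

>>> apply_moves([
  [0,0,0,0],
  [0,0,0,0],
  [0,0,0,0],
], claw=0.06)

```text
clock: 37.25
tool_pos: [643.6, 234.3, 14.5]
ee_rot: [[0.046, 0.999, -0.021], [0.999, -0.046, -0.024], [-0.025, -0.02, -0.999]]
force: [0.3, -0.2, 0.2]
grip_width: 0.532
```

>>> apply_moves([
  [0,0,-10,0],
  [0,0,-20,0],
  [0,0,-50,0],
  [0,0,-50,0],
  [0,0,0,0],
])

```text
clock: 37.88
tool_pos: [647.7, 238.0, 153.7]
ee_rot: [[0.046, 0.999, -0.018], [0.999, -0.046, -0.023], [-0.023, -0.017, -1.0]]
force: [0.4, -0.1, 0.6]
grip_width: 0.529
```

```bash
python3 -c "
from h import *
im,d,P,T,f,m=snap('wrist','w6.png')
rem(434,-96,150,-26)
im,d,P,T,f,m=snap('top','t3.png')
comps(P,(P[...,2]>15)&(P[...,2]<65)&(P[...,0]>350)&(P[...,0]<480)&(P[...,1]>-400)&(P[...,1]<150),60)
"
```

```text
clk 37.92 pos [646.3 237.5 151.4] F [-1.2  0.2 -0.9] grip 0.527 j1,j6 [0.34 0.4 ] yang -2.7 turn 0.407 after turn: dx -392.8 dy -44.7 dz 1.4
px [419. 205.] n 73 ctr [ 473.3 -387.5] size [24.1 13.2] ang 87.2 zmed 39.8
px [312. 218.] n 193 ctr [434.2 -95.9] size [28.1 50.2] ang 63.9 zmed 27.9
px [381. 221.] n 240 ctr [ 427.1 -283.4] size [37.8 46.5] ang 81.9 zmed 30.0
px [343. 225.] n 215 ctr [ 416.  -179.7] size [31.8 49.6] ang 63.9 zmed 35.1
px [290. 240.] n 88 ctr [368.2 -34. ] size [14.5 42.4] ang 63.9 zmed 52.4
```

View pics/w6.png

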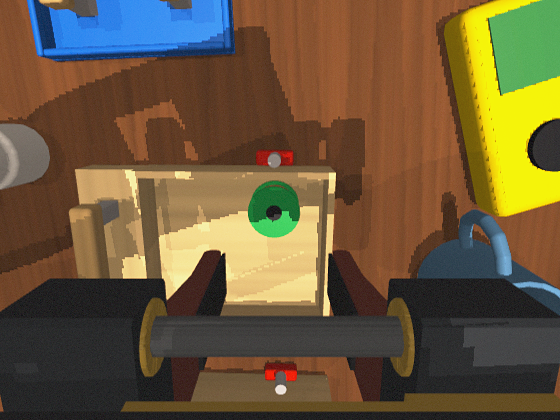

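The spool sits in the sound caddy at px (273,210). Hinge pack is next, its narrow axis at 64°.

>>> apply_moves([
  [-43,-24.5,0,0],
  [-43,-24.5,0,0],
  [-43,-24.5,0,0],
  [-43,-24.5,0,0],
  [-43,-24.5,0,0],
], claw=0.2)

```text
clock: 38.6
tool_pos: [505.4, 24.0, 152.0]
ee_rot: [[0.041, 0.999, -0.035], [0.999, -0.042, -0.027], [-0.028, -0.034, -0.999]]
force: [0.6, -1.3, -0.1]
grip_width: 0.602
```

>>> apply_moves([
  [-43,-24.5,0,0],
  [-40,-24.5,0,0],
  [-30,-15,0,-0.166],
  [0,0,0,-0.166],
  [0,0,0,-0.166],
])

```text
clock: 39.22
tool_pos: [426.0, -91.1, 152.6]
ee_rot: [[-0.451, 0.891, -0.049], [0.893, 0.45, -0.025], [0.0, -0.055, -0.998]]
force: [-0.9, 0.2, 0.0]
grip_width: 0.6
```

>>> apply_moves([
  [0,0,0,-0.166],
  [0,0,0,-0.166],
  [0,0,0,-0.166],
  [0,0,0,-0.166],
  [0,0,0,0],
])

```text
clock: 39.85
tool_pos: [419.9, -90.3, 147.6]
ee_rot: [[-0.912, 0.405, -0.063], [0.407, 0.913, -0.022], [0.048, -0.045, -0.998]]
force: [-0.1, -0.5, 0.3]
grip_width: 0.601
```

```bash
python3 -c "
from h import *
rem(435.5,-97,8,64)
im,d,P,T,f,m=snap('wrist','w7.png')
comps(P,(P[...,2]>20)&(P[...,2]<60)&(P[...,0]<470))
"
```

```text
clk 39.85 pos [419.9 -90.3 147.6] F [-0.1 -0.5  0.3] grip 0.601 j1,j6 [-0.21 -1.33] yang 66.1 turn 0.036 after turn: dx -17.0 dy 0.8 dz 139.6
px [326.  89.] n 3541 ctr [348.8 -27.4] size [16.1 90.1] ang 63.8 zmed 52.3
px [126. 115.] n 3217 ctr [ 306.5 -158.3] size [90.3 16. ] ang 55.8 zmed 52.2
px [521. 137.] n 3280 ctr [434.1  91.9] size [55.5 59. ] ang 74.5 zmed 23.4
px [281. 242.] n 2287 ctr [436.5 -99.6] size [28.2 50.2] ang 63.3 zmed 27.4
px [172. 258.] n 1938 ctr [ 417.5 -183.4] size [32.8 46.5] ang 62.9 zmed 34.9
```

>>> apply_moves([
  [-23,-2,30,0.036],
  [0,0,40,0],
  [0,0,30,0],
  [0,0,10,0],
  [0,0,0,0],
])

```text
clock: 40.52
tool_pos: [433.5, -104.2, 33.5]
ee_rot: [[-0.889, 0.454, -0.063], [0.456, 0.89, -0.022], [0.046, -0.048, -0.998]]
force: [0.1, -0.4, -0.3]
grip_width: 0.6
```

>>> apply_moves([
  [0,0,0,0],
  [0,0,0,0],
  [0,0,0,0],
  [0,0,0,0],
  [0,0,0,0],
])

```text
clock: 41.15
tool_pos: [435.7, -104.6, 36.5]
ee_rot: [[-0.888, 0.456, -0.057], [0.457, 0.889, -0.023], [0.041, -0.047, -0.998]]
force: [0.1, 0.3, -0.0]
grip_width: 0.598
```

```bash
python3 -c "
from h import *
rem(435.5,-98,6,64)
"
```

```text
clk 41.15 pos [ 435.7 -104.6   36.5] F [ 0.1  0.3 -0. ] grip 0.598 j1,j6 [-0.24 -1.28] yang 62.9 turn -0.020 after turn: dx 3.1 dy 5.8 dz 30.5
```

>>> apply_moves([
  [1,1,0.5,-0.02],
  [0.4,0,0.5,0],
  [0.4,0,0.5,0],
  [0.4,0,0.5,0],
  [0.4,0,0.5,0],
])

```text
clock: 41.78
tool_pos: [433.4, -102.4, 33.8]
ee_rot: [[-0.898, 0.436, -0.058], [0.438, 0.899, -0.023], [0.042, -0.046, -0.998]]
force: [-0.4, -0.8, -0.0]
grip_width: 0.603
```

>>> apply_moves([
  [0.4,0,0.5,0],
  [0.4,0,0.5,0],
  [0.4,0,0.5,0],
  [0.4,0,0.5,0],
  [0.4,0,0.5,0],
])

```text
clock: 42.4
tool_pos: [431.4, -101.5, 31.2]
ee_rot: [[-0.898, 0.437, -0.058], [0.438, 0.899, -0.023], [0.042, -0.046, -0.998]]
force: [-0.2, 0.1, 0.1]
grip_width: 0.6
```

>>> apply_moves([
  [0.4,0,0.5,0],
  [0.4,0,0.5,0],
  [0.4,0,0.5,0],
  [0.4,0,0.5,0],
  [0.4,0,0.5,0],
])

```text
clock: 43.02
tool_pos: [429.3, -100.7, 28.6]
ee_rot: [[-0.898, 0.437, -0.058], [0.438, 0.899, -0.023], [0.042, -0.046, -0.998]]
force: [0.3, -0.3, -0.4]
grip_width: 0.597
```

>>> apply_moves([
  [0.4,0,0.5,0],
  [0.4,0,0.5,0],
  [0.4,0,0.5,0],
  [0.4,0,0.5,0],
  [0.4,0,0.5,0],
])

```text
clock: 43.65
tool_pos: [427.2, -99.8, 26.0]
ee_rot: [[-0.898, 0.437, -0.058], [0.438, 0.899, -0.023], [0.042, -0.046, -0.998]]
force: [1.0, 0.9, -0.5]
grip_width: 0.6
```

```bash
python3 -c "
from h import *
rem(435.5,-98,6,64)
"
```

```text
clk 43.65 pos [427.2 -99.8  26. ] F [ 1.   0.9 -0.5] grip 0.600 j1,j6 [-0.23 -1.29] yang 64.1 turn 0.002 after turn: dx -6.7 dy 5.2 dz 20.0
```

>>> apply_moves([
  [-6.5,5,8,0],
  [0,0,7,0],
  [0,0,3,0],
  [0,0,0,0],
])

```text
clock: 44.15
tool_pos: [434.7, -98.4, 5.8]
ee_rot: [[-0.898, 0.436, -0.058], [0.438, 0.899, -0.023], [0.042, -0.046, -0.998]]
force: [0.3, -0.2, -0.9]
grip_width: 0.598
```

>>> apply_moves([
  [0,0,0,0],
  [0,0,0,0],
  [0,0,0,0],
  [0,0,0,0],
], claw=-1)

```text
clock: 44.65
tool_pos: [434.6, -98.4, 6.2]
ee_rot: [[-0.898, 0.437, -0.058], [0.438, 0.898, -0.023], [0.042, -0.046, -0.998]]
force: [0.3, -0.6, -1.5]
grip_width: 0.32
```

>>> apply_moves([
  [0,0,-15,0],
  [0,0,-30,0],
  [0,0,-30,0],
  [0,0,-20,0],
  [0,0,0,0],
])

```text
clock: 45.28
tool_pos: [440.5, -96.1, 106.9]
ee_rot: [[-0.898, 0.437, -0.057], [0.438, 0.899, -0.023], [0.041, -0.045, -0.998]]
force: [0.1, -0.1, -1.2]
grip_width: 0.323
```

```bash
python3 -c "
from h import *
rem(643,174.6,110,-3)
"
```

```text
clk 45.27 pos [440.5 -96.1 106.9] F [ 0.1 -0.1 -1.2] grip 0.323 j1,j6 [-0.22 -1.3 ] yang 64.1 turn 1.171 after turn: dx 280.9 dy 188.1 dz -3.1
```

>>> apply_moves([
  [0,0,-0.5,0.13],
  [0,0,-0.5,0.13],
  [0,0,-0.5,0.13],
  [0,0,-0.5,0.13],
  [0,0,-0.5,0.13],
])

```text
clock: 45.9
tool_pos: [438.1, -95.5, 107.8]
ee_rot: [[-0.432, 0.9, -0.06], [0.902, 0.432, -0.022], [0.006, -0.064, -0.998]]
force: [-0.6, 0.5, -0.9]
grip_width: 0.321
```

>>> apply_moves([
  [0,0,-0.5,0.13],
  [0,0,-0.5,0.13],
  [0,0,-0.5,0.13],
  [0,0,-0.5,0.13],
  [0,0,0,0],
])

```text
clock: 46.52
tool_pos: [435.1, -94.8, 106.9]
ee_rot: [[0.089, 0.994, -0.066], [0.996, -0.09, -0.02], [-0.026, -0.064, -0.998]]
force: [-0.3, -0.8, -0.5]
grip_width: 0.318
```

>>> apply_moves([
  [28,19,0,0],
  [28,19,0,0],
  [28,19,0,0],
  [28,19,0,0],
  [28,19,0,0],
])

```text
clock: 47.15
tool_pos: [541.0, 38.9, 94.6]
ee_rot: [[0.076, 0.995, -0.071], [0.997, -0.078, -0.02], [-0.026, -0.069, -0.997]]
force: [0.9, -1.6, -0.5]
grip_width: 0.322
```

>>> apply_moves([
  [28,19,0,0],
  [28,19,0,0],
  [28,19,0,0],
  [28,18,0,0],
  [20,14,0,0],
])

```text
clock: 47.78
tool_pos: [639.8, 168.8, 81.1]
ee_rot: [[0.059, 0.995, -0.076], [0.998, -0.061, -0.021], [-0.026, -0.074, -0.997]]
force: [0.6, 0.3, -0.8]
grip_width: 0.324
```

```bash
python3 -c "
from h import *
rem(643,174.6,14,-3)
"
```

```text
clk 47.77 pos [639.8 168.8  81.1] F [ 0.6  0.3 -0.8] grip 0.324 j1,j6 [0.24 0.3 ] yang -3.5 turn -0.008 after turn: dx 5.9 dy 2.9 dz 67.1
```

>>> apply_moves([
  [6,8,20,0],
  [0,0,20,0],
  [0,0,12,0],
  [0,0,0,0],
])

```text
clock: 48.28
tool_pos: [642.9, 174.0, 24.1]
ee_rot: [[0.05, 0.996, -0.079], [0.998, -0.052, -0.022], [-0.026, -0.077, -0.997]]
force: [-0.1, 0.2, -0.8]
grip_width: 0.322
```

```bash
python3 -c "
from h import *
rem(643,174.6,13,-3)
"
```

```text
clk 48.27 pos [642.9 174.   24.1] F [-0.1  0.2 -0.8] grip 0.322 j1,j6 [0.25 0.3 ] yang -3.0 turn 0.001 after turn: dx 0.6 dy 0.0 dz 11.1
```

>>> apply_moves([
  [0.5,0.5,5,0],
  [0,0,3,0],
  [0,0,1,0],
])

```text
clock: 48.65
tool_pos: [643.4, 173.7, 15.9]
ee_rot: [[0.05, 0.996, -0.077], [0.998, -0.052, -0.022], [-0.026, -0.076, -0.997]]
force: [0.2, -0.8, -0.8]
grip_width: 0.321
```

>>> apply_moves([
  [0,0,1,0],
  [0,0,0.5,0],
])

```text
clock: 48.9
tool_pos: [643.7, 173.7, 14.9]
ee_rot: [[0.05, 0.996, -0.076], [0.998, -0.052, -0.022], [-0.025, -0.075, -0.997]]
force: [-0.2, 0.5, 0.9]
grip_width: 0.322
```

>>> apply_moves([
  [0,0,0.7,0],
  [0,0,0,0],
])

```text
clock: 49.15
tool_pos: [643.8, 173.8, 14.4]
ee_rot: [[0.05, 0.996, -0.075], [0.998, -0.052, -0.021], [-0.025, -0.074, -0.997]]
force: [0.5, -0.8, -1.6]
grip_width: 0.322
```

>>> apply_moves([
  [0,0,0,0],
  [0,0,0,0],
  [0,0,0,0],
], claw=-0.1)

```text
clock: 49.52
tool_pos: [644.1, 173.9, 14.7]
ee_rot: [[0.05, 0.996, -0.075], [0.998, -0.052, -0.021], [-0.025, -0.074, -0.997]]
force: [0.7, 0.5, -0.5]
grip_width: 0.449
```

>>> apply_moves([
  [0,0,-8,0],
  [0,0,-15,0],
  [0,0,-30,0],
  [0,0,-30,0],
  [0,0,0,0],
])

```text
clock: 50.15
tool_pos: [651.6, 176.0, 103.6]
ee_rot: [[0.05, 0.996, -0.072], [0.998, -0.052, -0.021], [-0.024, -0.071, -0.997]]
force: [0.6, 0.1, 0.0]
grip_width: 0.447
```

```bash
python3 -c "
from h import *
rem(417,-181,110,63)
im,d,P,T,f,m=snap('wrist','w8.png')
im,d,P,T,f,m=snap('top','t4.png')
comps(P,(P[...,2]>15)&(P[...,2]<65)&(P[...,0]>350)&(P[...,0]<480)&(P[...,1]>-350)&(P[...,1]<150),60)
"
```

```text
clk 50.15 pos [651.6 176.  103.6] F [0.6 0.1 0. ] grip 0.447 j1,j6 [0.25 0.3 ] yang -3.0 turn -1.151 after turn: dx 46.9 dy -424.6 dz -6.4
px [381. 221.] n 240 ctr [ 426.7 -283.3] size [36.8 47.8] ang 79.5 zmed 30.4
px [343. 225.] n 216 ctr [ 416.6 -179.7] size [32.1 48.6] ang 62.1 zmed 34.8
px [290. 240.] n 87 ctr [368.1 -33.9] size [14.5 42.8] ang 64.4 zmed 53.4
```

View pics/w8.png

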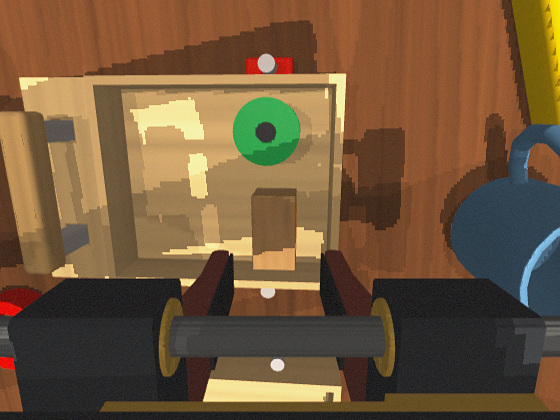

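Spool at px (266,131) and hinge pack at (274,228) lie flat in the caddy. Tape measure next.

>>> apply_moves([
  [-31,-18,0,0],
  [-31,-18,0,0],
  [-31,-18,0,0],
  [-31,-18,0,0],
  [-31,-18,0,0],
], claw=0.25)

```text
clock: 50.88
tool_pos: [545.7, 22.7, 105.7]
ee_rot: [[0.046, 0.995, -0.086], [0.999, -0.048, -0.023], [-0.027, -0.085, -0.996]]
force: [0.4, -0.4, -0.6]
grip_width: 0.624
```

>>> apply_moves([
  [-31,-18,0,0],
  [-31,-18,0,0],
  [-31,-18,0,0],
  [-31,-18,0,0],
  [-31,-18,0,0],
])

```text
clock: 51.5
tool_pos: [440.5, -131.6, 113.1]
ee_rot: [[0.045, 0.994, -0.097], [0.999, -0.047, -0.022], [-0.026, -0.096, -0.995]]
force: [0.1, -0.7, -1.1]
grip_width: 0.624
```

>>> apply_moves([
  [-31,-18,0,0],
  [-27,-16,0,0],
  [0,0,0,-0.144],
  [0,0,0,-0.144],
  [0,0,0,-0.144],
])

```text
clock: 52.12
tool_pos: [396.5, -189.8, 113.7]
ee_rot: [[-0.383, 0.917, -0.108], [0.923, 0.384, -0.017], [0.026, -0.106, -0.994]]
force: [0.0, -0.2, -0.5]
grip_width: 0.625
```

>>> apply_moves([
  [0,0,0,-0.144],
  [0,0,0,-0.144],
  [0,0,0,-0.144],
  [0,0,0,-0.144],
  [0,0,0,-0.144],
])

```text
clock: 52.75
tool_pos: [391.6, -187.7, 109.0]
ee_rot: [[-0.902, 0.415, -0.118], [0.419, 0.908, -0.012], [0.102, -0.06, -0.993]]
force: [-0.1, 0.2, -0.7]
grip_width: 0.627
```

>>> apply_moves([
  [0,0,0,0],
])

```text
clock: 52.88
tool_pos: [390.8, -187.3, 108.2]
ee_rot: [[-0.902, 0.416, -0.119], [0.42, 0.908, -0.011], [0.104, -0.06, -0.993]]
force: [-0.2, -0.3, -0.3]
grip_width: 0.623
```

```bash
python3 -c "
from h import *
rem(417.5,-182,110,63)
im,d,P,T,f,m=snap('wrist')
comps(P,(P[...,2]>20)&(P[...,2]<60)&(P[...,0]<470))
"
```

```text
clk 52.88 pos [ 390.8 -187.3  108.2] F [-0.2 -0.3 -0.3] grip 0.623 j1,j6 [-0.43 -1.51] yang 65.4 turn 0.042 after turn: dx -21.3 dy 16.8 dz -1.8
px [506.  71.] n 6292 ctr [350.9 -29.1] size [16.9 85.3] ang 64.1 zmed 51.8
px [267.  95.] n 4797 ctr [ 306.4 -158.8] size [90.  16.5] ang 55.8 zmed 52.2
px [305. 272.] n 3390 ctr [ 418.5 -184.1] size [32.6 48.4] ang 63.4 zmed 35.0
px [200. 363.] n 226 ctr [ 447.6 -280.9] size [17.3 10.7] ang 81.5 zmed 29.3
```

>>> apply_moves([
  [-14,17,30,0.04],
  [0,0,30,0],
  [0,0,0,0],
])

```text
clock: 53.3
tool_pos: [403.6, -178.2, 44.4]
ee_rot: [[-0.879, 0.462, -0.12], [0.466, 0.885, -0.011], [0.101, -0.065, -0.993]]
force: [0.2, -0.0, 1.0]
grip_width: 0.626
```

>>> apply_moves([
  [0,0,0,0],
  [0,0,0,0],
  [0,0,0,0],
  [0,0,0,0],
  [0,0,0,0],
])

```text
clock: 53.92
tool_pos: [405.3, -179.1, 47.3]
ee_rot: [[-0.878, 0.465, -0.115], [0.469, 0.883, -0.013], [0.096, -0.065, -0.993]]
force: [-0.1, -0.5, 0.5]
grip_width: 0.625
```

>>> apply_moves([
  [0,0,0,0],
  [0,0,0,0],
  [0,0,0,0],
  [0,0,0,0],
  [0,0,0,0],
])

```text
clock: 54.55
tool_pos: [405.3, -179.1, 47.3]
ee_rot: [[-0.878, 0.465, -0.115], [0.469, 0.883, -0.013], [0.096, -0.065, -0.993]]
force: [-0.1, 0.0, 0.5]
grip_width: 0.622
```

```bash
python3 -c "
from h import *
rem(417.5,-183,50,63)
s=manip.state();print(s['joint_pos'].round(4),s['joint_torque'].round(2),s['ee_rot'].round(4))
"
```

```text
clk 54.55 pos [ 405.3 -179.1   47.3] F [-0.1  0.   0.5] grip 0.622 j1,j6 [-0.4  -1.41] yang 62.2 turn -0.013 after turn: dx -12.6 dy 2.1 dz -2.7
[-0.4032  0.5106  2.0547 -0.0906  0.6799 -1.4129] [  0.   -45.61 -13.41  -0.13   0.49  -0.  ] [[-0.8779  0.4648 -0.1155]
 [ 0.4692  0.883  -0.0126]
 [ 0.0961 -0.0652 -0.9932]]
```

>>> apply_moves([
  [0,0,-60,0],
  [0,0,-60,0],
  [0,0,60,0],
  [0,0,60,0],
  [0,0,0,0],
])

```text
clock: 55.18
tool_pos: [409.1, -180.5, 52.2]
ee_rot: [[-0.879, 0.465, -0.107], [0.469, 0.883, -0.016], [0.087, -0.064, -0.994]]
force: [-0.1, 0.2, -0.0]
grip_width: 0.624
```

>>> apply_moves([
  [0,0,-20,0],
  [0,0,-20,0],
  [0,0,-20,0],
  [0,0,60,0],
  [0,0,0,0],
])

```text
clock: 55.8
tool_pos: [413.6, -181.9, 61.3]
ee_rot: [[-0.879, 0.465, -0.102], [0.469, 0.883, -0.018], [0.081, -0.064, -0.995]]
force: [0.1, 0.0, -0.2]
grip_width: 0.624
```

>>> apply_moves([
  [0,0,-60,0],
  [0,0,20,0],
  [0,0,20,0],
  [0,0,20,0],
  [0,0,0,0],
])

```text
clock: 56.42
tool_pos: [422.2, -184.8, 77.7]
ee_rot: [[-0.88, 0.466, -0.086], [0.47, 0.882, -0.025], [0.064, -0.062, -0.996]]
force: [-0.4, 0.7, 0.2]
grip_width: 0.627
```

>>> apply_moves([
  [0,30,0,0],
  [0,-30,0,0],
  [0,30,0,0],
  [0,-30,0,0],
  [0,0,0,0],
])

```text
clock: 57.05
tool_pos: [430.3, -186.3, 91.2]
ee_rot: [[-0.882, 0.466, -0.071], [0.468, 0.883, -0.031], [0.049, -0.06, -0.997]]
force: [-0.7, -0.1, -0.0]
grip_width: 0.624
```

>>> apply_moves([
  [0,0,0,0.1],
  [0,0,0,0.1],
  [0,0,0,0.1],
  [0,0,0,0],
  [0,0,0,0],
])

```text
clock: 57.68
tool_pos: [435.1, -186.3, 99.3]
ee_rot: [[-0.699, 0.712, -0.062], [0.714, 0.699, -0.033], [0.02, -0.068, -0.998]]
force: [0.8, -0.1, -0.4]
grip_width: 0.626
```

>>> apply_moves([
  [0,0,0,-0.1],
  [0,0,0,-0.1],
  [0,0,0,-0.1],
  [0,0,0,0],
  [0,0,0,0],
])

```text
clock: 58.3
tool_pos: [436.1, -186.0, 101.1]
ee_rot: [[-0.885, 0.462, -0.061], [0.465, 0.885, -0.034], [0.038, -0.058, -0.998]]
force: [-0.4, -0.5, 0.2]
grip_width: 0.625
```

Fast-up, slow-down cycles reduce the accumulated tilt. A few more.

>>> apply_moves([
  [0,0,25,0],
  [0,0,25,0],
  [0,0,-60,0],
  [0,0,20,0],
  [0,0,20,0],
])

```text
clock: 58.92
tool_pos: [434.6, -187.0, 68.2]
ee_rot: [[-0.882, 0.468, -0.064], [0.47, 0.882, -0.032], [0.041, -0.058, -0.997]]
force: [-0.0, -1.0, 0.8]
grip_width: 0.621
```

>>> apply_moves([
  [0,0,20,0],
  [0,0,-60,0],
  [0,0,20,0],
  [0,0,20,0],
  [0,0,20,0],
])

```text
clock: 59.55
tool_pos: [433.2, -187.5, 45.3]
ee_rot: [[-0.879, 0.473, -0.068], [0.475, 0.879, -0.03], [0.045, -0.059, -0.997]]
force: [1.1, 0.0, -0.4]
grip_width: 0.624
```

>>> apply_moves([
  [0,10,0,0],
  [0,-10,0,0],
  [0,10,0,0],
  [0,-10,0,0],
  [0,0,0,0],
])

```text
clock: 60.18
tool_pos: [433.7, -187.3, 46.4]
ee_rot: [[-0.878, 0.474, -0.067], [0.477, 0.878, -0.031], [0.045, -0.059, -0.997]]
force: [0.8, 0.3, 0.3]
grip_width: 0.629
```

```bash
python3 -c "
from h import *
rem(418,-183,50,63)
"
```

```text
clk 60.17 pos [ 433.7 -187.3   46.4] F [0.8 0.3 0.3] grip 0.629 j1,j6 [-0.4 -1.4] yang 61.6 turn -0.024 after turn: dx 16.0 dy -3.3 dz -3.6
```

>>> apply_moves([
  [16,-2,5,-0.02],
  [0,0,8,0],
  [0,0,8,0],
  [0,0,0,0],
])

```text
clock: 60.68
tool_pos: [415.4, -181.6, 24.9]
ee_rot: [[-0.888, 0.456, -0.068], [0.458, 0.888, -0.03], [0.047, -0.058, -0.997]]
force: [-0.3, 0.6, -0.2]
grip_width: 0.625
```

```bash
python3 -c "
from h import *
rem(417,-184,7,63)
"
```

```text
clk 60.67 pos [ 415.4 -181.6   24.9] F [-0.3  0.6 -0.2] grip 0.625 j1,j6 [-0.4  -1.41] yang 62.8 turn -0.003 after turn: dx -2.5 dy -1.4 dz 17.9
```

>>> apply_moves([
  [-3,-1,8,0],
  [0,0,6,0],
  [0,0,3,0],
  [0,0,0,0],
])

```text
clock: 61.18
tool_pos: [417.1, -184.8, 6.3]
ee_rot: [[-0.888, 0.456, -0.068], [0.458, 0.888, -0.03], [0.047, -0.058, -0.997]]
force: [-0.3, -0.2, 0.5]
grip_width: 0.622
```

>>> apply_moves([
  [0,0,0,0],
  [0,0,0,0],
  [0,0,0,0],
  [0,0,0,0],
], claw=-1)

```text
clock: 61.68
tool_pos: [417.3, -184.7, 6.7]
ee_rot: [[-0.888, 0.456, -0.067], [0.458, 0.888, -0.03], [0.046, -0.058, -0.997]]
force: [0.5, 0.0, -1.7]
grip_width: 0.371
```

>>> apply_moves([
  [0,0,-20,0],
  [0,0,-20,0],
  [0,0,-30,0],
  [0,0,-30,0],
  [0,0,0,0],
])

```text
clock: 62.3
tool_pos: [423.1, -181.3, 108.2]
ee_rot: [[-0.887, 0.456, -0.07], [0.458, 0.888, -0.03], [0.048, -0.058, -0.997]]
force: [1.1, -0.6, -1.7]
grip_width: 0.361
```

```bash
python3 -c "
from h import *
rem(581,237,110,-3)
"
```

```text
clk 62.30 pos [ 423.1 -181.3  108.2] F [ 1.1 -0.6 -1.7] grip 0.361 j1,j6 [-0.39 -1.43] yang 62.9 turn 1.149 after turn: dx 425.9 dy 135.8 dz -1.8
```

>>> apply_moves([
  [0,0,-1,0.115],
  [0,0,-1,0.115],
  [0,0,-1,0.115],
  [0,0,-1,0.115],
  [0,0,-1,0.115],
])

```text
clock: 62.92
tool_pos: [419.5, -179.8, 107.5]
ee_rot: [[-0.481, 0.873, -0.077], [0.877, 0.481, -0.027], [0.014, -0.08, -0.997]]
force: [-0.0, -0.1, -1.8]
grip_width: 0.364
```

>>> apply_moves([
  [0,0,-1,0.115],
  [0,0,-1,0.115],
  [0,0,-1,0.115],
  [0,0,-1,0.115],
  [0,0,-1,0.115],
])

```text
clock: 63.55
tool_pos: [415.0, -178.1, 105.4]
ee_rot: [[0.091, 0.992, -0.087], [0.995, -0.093, -0.023], [-0.031, -0.085, -0.996]]
force: [0.0, 0.2, -0.7]
grip_width: 0.368
```

>>> apply_moves([
  [28,9,-1.5,0],
  [28,9,-1.5,0],
  [28,9,-1.5,0],
  [28,9,-1.5,0],
  [28,9,-1.5,0],
])

```text
clock: 64.18
tool_pos: [469.8, -40.1, 97.6]
ee_rot: [[0.096, 0.991, -0.097], [0.995, -0.099, -0.021], [-0.03, -0.095, -0.995]]
force: [1.2, -0.4, -0.4]
grip_width: 0.367
```

>>> apply_moves([
  [28,9,-1.5,0],
  [28,9,-1.5,0],
  [28,9,-1.5,0],
  [28,9,-1.5,0],
  [28,9,-1.5,0],
])

```text
clock: 64.8
tool_pos: [525.2, 98.8, 88.1]
ee_rot: [[0.096, 0.99, -0.108], [0.995, -0.099, -0.022], [-0.033, -0.105, -0.994]]
force: [0.3, 0.5, -1.3]
grip_width: 0.364
```

```bash
python3 -c "
from h import *
rem(581,237,100,-3)
"
```

```text
clk 64.80 pos [525.2  98.8  88.1] F [ 0.3  0.5 -1.3] grip 0.364 j1,j6 [0.17 0.27] yang -5.7 turn -0.047 after turn: dx 140.9 dy 48.5 dz -11.9
```

>>> apply_moves([
  [0,0,-50,-0.045],
  [14,8,0,0],
  [14,8,0,0],
  [14,8,0,0],
  [14,8,0,0],
])

```text
clock: 65.42
tool_pos: [562.8, 157.3, 124.6]
ee_rot: [[0.049, 0.992, -0.119], [0.998, -0.053, -0.025], [-0.031, -0.118, -0.993]]
force: [1.6, 0.8, -2.0]
grip_width: 0.364
```

>>> apply_moves([
  [14,6,0,0],
  [14,6,0,0],
  [14,4,0,0],
  [14,0,0,0],
  [12,0,0,0],
])

```text
clock: 66.05
tool_pos: [583.2, 229.2, 118.9]
ee_rot: [[0.049, 0.991, -0.121], [0.998, -0.053, -0.026], [-0.032, -0.119, -0.992]]
force: [-0.3, -0.2, -0.8]
grip_width: 0.364
```

```bash
python3 -c "
from h import *
rem(580,237,13,-3)
s=manip.state();print(s['ee_rot'].round(3))
"
```

```text
clk 66.05 pos [583.2 229.2 118.9] F [-0.3 -0.2 -0.8] grip 0.364 j1,j6 [0.35 0.39] yang -3.0 turn -0.001 after turn: dx 7.6 dy -3.6 dz 105.9
[[ 0.049  0.991 -0.121]
 [ 0.998 -0.053 -0.026]
 [-0.032 -0.119 -0.992]]
```

>>> apply_moves([
  [10,8,20,0],
  [0,0,25,0],
  [0,0,20,0],
  [0,0,10,0],
  [0,0,0,0],
])

```text
clock: 66.68
tool_pos: [582.8, 240.0, 42.0]
ee_rot: [[0.048, 0.992, -0.119], [0.998, -0.051, -0.025], [-0.031, -0.117, -0.993]]
force: [-0.0, -1.0, -2.5]
grip_width: 0.364
```

```bash
python3 -c "
from h import *
rem(580,237,15,-3)
s=manip.state();print(s['ee_rot'].round(3))
"
```

```text
clk 66.67 pos [582.8 240.   42. ] F [-0.  -1.  -2.5] grip 0.364 j1,j6 [0.36 0.4 ] yang -2.9 turn 0.001 after turn: dx -3.1 dy -2.7 dz 27.0
[[ 0.048  0.992 -0.119]
 [ 0.998 -0.051 -0.025]
 [-0.031 -0.117 -0.993]]
```

>>> apply_moves([
  [-2,0,10,0],
  [0,0,8,0],
  [0,0,4,0],
  [0,0,1,0],
])

```text
clock: 67.18
tool_pos: [581.2, 237.4, 19.4]
ee_rot: [[0.049, 0.992, -0.116], [0.998, -0.052, -0.024], [-0.03, -0.115, -0.993]]
force: [0.1, 0.3, -1.5]
grip_width: 0.361
```

>>> apply_moves([
  [0,0,1,0],
  [0,0,1,0],
])

```text
clock: 67.42
tool_pos: [581.3, 237.4, 17.6]
ee_rot: [[0.048, 0.992, -0.115], [0.998, -0.052, -0.024], [-0.029, -0.114, -0.993]]
force: [0.1, -1.2, -0.8]
grip_width: 0.361
```

```bash
python3 -c "
from h import *
rem(580,237,15,-3)
"
```

```text
clk 67.42 pos [581.3 237.4  17.6] F [ 0.1 -1.2 -0.8] grip 0.361 j1,j6 [0.36 0.39] yang -3.0 turn 0.000 after turn: dx -0.5 dy -1.3 dz 2.6
```

>>> apply_moves([
  [0,0,1.5,0],
  [0,0,1,0],
  [0,0,1,0],
])

```text
clock: 67.8
tool_pos: [581.2, 237.4, 14.9]
ee_rot: [[0.048, 0.992, -0.115], [0.998, -0.051, -0.024], [-0.029, -0.114, -0.993]]
force: [-2.8, -2.6, 8.5]
grip_width: 0.363
```

>>> apply_moves([
  [0,0,0,0],
  [0,0,0,0],
  [0,0,0,0],
], claw=-0.06)

```text
clock: 68.18
tool_pos: [581.6, 237.6, 15.2]
ee_rot: [[0.048, 0.992, -0.114], [0.998, -0.051, -0.023], [-0.029, -0.113, -0.993]]
force: [0.6, -0.9, -0.8]
grip_width: 0.473
```

>>> apply_moves([
  [0,0,-10,0],
  [0,0,-30,0],
  [0,0,-60,0],
  [0,0,0,0],
  [0,0,0,0],
])

```text
clock: 68.8
tool_pos: [593.6, 240.1, 118.8]
ee_rot: [[0.048, 0.992, -0.114], [0.998, -0.051, -0.023], [-0.029, -0.112, -0.993]]
force: [-0.4, 1.0, -0.2]
grip_width: 0.471
```

```bash
python3 -c "
from h import *
im,d,P,T,f,m=snap('wrist','w9.png')
rem(427,-284,110,81)
s=manip.state();print(s['ee_rot'].round(3))
im,d,P,T,f,m=snap('top','t5.png')
comps(P,(P[...,2]>15)&(P[...,2]<65)&(P[...,0]>350)&(P[...,0]<480)&(P[...,1]>-350)&(P[...,1]<150),60)
"
```

```text
clk 68.85 pos [594.1 240.3 119. ] F [0.  1.1 0.2] grip 0.470 j1,j6 [0.36 0.4 ] yang -3.0 turn -1.466 after turn: dx 83.0 dy -544.0 dz 9.0
[[ 0.049  0.992 -0.113]
 [ 0.998 -0.051 -0.023]
 [-0.028 -0.112 -0.993]]
px [381. 221.] n 237 ctr [ 426.8 -284.2] size [37.2 46.9] ang 80.8 zmed 29.9
px [290. 240.] n 86 ctr [368.  -33.8] size [14.5 42.6] ang 64.2 zmed 52.6
```

View pics/w9.png

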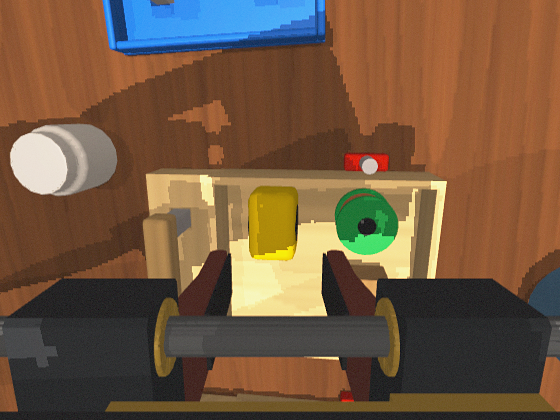

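Tape measure is in the caddy at px (273,222), the spool beside it. The battery is still at (427,-284). I'll grip it along its 46 mm side, which needs almost no turn.

>>> apply_moves([
  [-44,-12,1,0.05],
  [-44,-12,2,0.05],
  [-44,-12,2,0],
  [-44,-12,2,0],
  [-44,-12,2,0],
], claw=0.5)

```text
clock: 69.53
tool_pos: [502.4, 25.7, 118.6]
ee_rot: [[0.145, 0.982, -0.122], [0.989, -0.149, -0.025], [-0.043, -0.117, -0.992]]
force: [0.2, -1.3, -0.0]
grip_width: 0.75
```

>>> apply_moves([
  [-44,-12,2,0],
  [-44,-12,2,0],
  [-44,-12,2,0],
  [-44,-12,2,0],
  [-44,-12,2,0],
])

```text
clock: 70.15
tool_pos: [402.8, -188.5, 121.0]
ee_rot: [[0.143, 0.981, -0.132], [0.989, -0.148, -0.023], [-0.042, -0.127, -0.991]]
force: [-0.0, -0.1, 0.1]
grip_width: 0.751
```

>>> apply_moves([
  [-40,0,0,0],
  [-20,0,0,0],
  [0,0,0,0],
])

```text
clock: 70.53
tool_pos: [390.3, -250.6, 121.0]
ee_rot: [[0.148, 0.98, -0.137], [0.988, -0.152, -0.019], [-0.04, -0.132, -0.99]]
force: [-0.3, 0.9, -0.2]
grip_width: 0.75
```

```bash
python3 -c "
from h import *
rem(427,-284,60,-9)
s=manip.state();print(s['ee_rot'].round(3))
"
```

```text
clk 70.53 pos [ 390.3 -250.6  121. ] F [-0.3  0.9 -0.2] grip 0.750 j1,j6 [-0.54 -0.31] yang -8.8 turn 0.003 after turn: dx -27.2 dy 41.5 dz 61.0
[[ 0.148  0.98  -0.137]
 [ 0.988 -0.152 -0.019]
 [-0.04  -0.132 -0.99 ]]
```

>>> apply_moves([
  [-27,45,20,0],
  [0,0,30,0],
  [0,0,0,0],
  [0,0,0,0],
  [0,0,0,0],
])

```text
clock: 71.15
tool_pos: [424.2, -281.6, 64.9]
ee_rot: [[0.146, 0.98, -0.139], [0.989, -0.149, -0.017], [-0.038, -0.135, -0.99]]
force: [0.3, 0.1, -0.6]
grip_width: 0.749
```

>>> apply_moves([
  [0,0,-60,0],
  [0,0,-60,0],
  [0,0,60,0],
  [0,0,60,0],
  [0,0,0,0],
])

```text
clock: 71.78
tool_pos: [429.0, -282.5, 73.9]
ee_rot: [[0.144, 0.981, -0.127], [0.989, -0.148, -0.024], [-0.043, -0.123, -0.992]]
force: [-0.8, 0.2, 0.3]
grip_width: 0.749
```

>>> apply_moves([
  [0,0,-60,0],
  [0,0,20,0],
  [0,0,20,0],
  [0,0,20,0],
  [0,0,0,0],
])

```text
clock: 72.4
tool_pos: [434.1, -284.2, 84.3]
ee_rot: [[0.144, 0.983, -0.118], [0.988, -0.148, -0.03], [-0.047, -0.112, -0.993]]
force: [0.4, 0.3, -0.1]
grip_width: 0.753
```

>>> apply_moves([
  [0,0,0,0],
  [0,0,0,0],
  [0,0,0,0],
  [0,0,0,0],
  [0,0,0,0],
])

```text
clock: 73.03
tool_pos: [436.0, -285.0, 87.8]
ee_rot: [[0.144, 0.983, -0.114], [0.988, -0.148, -0.032], [-0.049, -0.108, -0.993]]
force: [-0.3, 0.4, -0.2]
grip_width: 0.752
```

```bash
python3 -c "
from h import *
rem(427,-284,60,-9)
"
```

```text
clk 73.03 pos [ 436.  -285.    87.8] F [-0.3  0.4 -0.2] grip 0.752 j1,j6 [-0.55 -0.32] yang -8.6 turn 0.007 after turn: dx -0.4 dy -9.1 dz 27.8
```

>>> apply_moves([
  [0,0,-60,0],
  [0,0,-60,0],
  [0,0,62,0],
  [0,0,62,0],
  [0,0,20,0],
])

```text
clock: 73.65
tool_pos: [436.8, -287.7, 67.7]
ee_rot: [[0.144, 0.984, -0.106], [0.988, -0.149, -0.037], [-0.052, -0.1, -0.994]]
force: [-0.2, -0.1, 0.1]
grip_width: 0.748
```

>>> apply_moves([
  [0,0,-60,0],
  [0,0,-60,0],
  [0,0,62,0],
  [0,0,62,0],
  [0,0,0,0],
])

```text
clock: 74.28
tool_pos: [435.7, -287.5, 62.0]
ee_rot: [[0.144, 0.983, -0.111], [0.988, -0.149, -0.034], [-0.05, -0.104, -0.993]]
force: [-0.7, 0.4, -0.4]
grip_width: 0.749
```

>>> apply_moves([
  [0,0,-60,0],
  [0,0,-60,0],
  [0,0,62,0],
  [0,0,62,0],
  [0,0,0,0],
])

```text
clock: 74.9
tool_pos: [442.8, -291.1, 72.3]
ee_rot: [[0.144, 0.985, -0.097], [0.988, -0.149, -0.042], [-0.055, -0.09, -0.994]]
force: [-0.6, 0.2, 1.3]
grip_width: 0.746
```

>>> apply_moves([
  [0,0,-60,0],
  [0,0,-60,0],
  [0,0,62,0],
  [0,0,62,0],
  [0,0,0,0],
])

```text
clock: 75.53
tool_pos: [453.0, -295.9, 90.1]
ee_rot: [[0.145, 0.986, -0.078], [0.987, -0.149, -0.053], [-0.064, -0.069, -0.996]]
force: [0.1, 0.2, 0.6]
grip_width: 0.75
```

>>> apply_moves([
  [0,0,-60,0],
  [0,0,-60,0],
  [0,0,62,0],
  [0,0,62,0],
  [0,0,0,0],
])

```text
clock: 76.15
tool_pos: [464.3, -301.0, 112.4]
ee_rot: [[0.146, 0.988, -0.055], [0.987, -0.149, -0.066], [-0.073, -0.044, -0.996]]
force: [0.0, -0.1, 0.4]
grip_width: 0.748
```

```bash
python3 -c "
from h import *
rem(427,-284,60,-9)
im,d,P,T,f,m=snap('wrist')
comps(P,(P[...,2]>20)&(P[...,2]<60)&(P[...,0]<470)&(P[...,1]<-230))
"
```

```text
clk 76.15 pos [ 464.3 -301.   112.4] F [ 0.  -0.1  0.4] grip 0.748 j1,j6 [-0.55 -0.32] yang -8.6 turn 0.007 after turn: dx 10.9 dy -39.5 dz 52.4
px [226. 203.] n 3664 ctr [ 429.8 -287.9] size [36.7 46.2] ang 81.6 zmed 29.7
px [310. 383.] n 153 ctr [ 469.2 -425.5] size [40.9  4. ] ang 85.0 zmed 39.4
```

>>> apply_moves([
  [8,-17,15,0],
  [8,-17,15,0],
  [0,0,20,0],
  [0,0,15,0],
  [0,0,0,0],
])

```text
clock: 76.82
tool_pos: [442.9, -291.4, 67.3]
ee_rot: [[0.147, 0.989, -0.03], [0.985, -0.149, -0.082], [-0.086, -0.018, -0.996]]
force: [-0.6, 0.1, -0.3]
grip_width: 0.751
```

```bash
python3 -c "
from h import *
rem(427.5,-287,7,-8.7)
print(manip.state()['ee_rot'].round(3))
"
```

```text
clk 76.83 pos [ 442.9 -291.4   67.3] F [-0.6  0.1 -0.3] grip 0.751 j1,j6 [-0.55 -0.3 ] yang -8.6 turn 0.002 after turn: dx 2.0 dy -15.8 dz 60.3
[[ 0.147  0.989 -0.03 ]
 [ 0.985 -0.149 -0.082]
 [-0.086 -0.018 -0.996]]
```

>>> apply_moves([
  [4,-7,0,0],
  [3,-7,10,0],
  [0,0,12,0],
  [0,0,8,0],
  [0,0,0,0],
])

```text
clock: 77.45
tool_pos: [429.4, -285.0, 37.1]
ee_rot: [[0.147, 0.989, -0.028], [0.985, -0.149, -0.083], [-0.086, -0.016, -0.996]]
force: [0.5, -0.4, 0.4]
grip_width: 0.748
```

```bash
python3 -c "
from h import *
rem(427.5,-287,7,-8.7)
print(manip.state()['ee_rot'].round(3))
"
```

```text
clk 77.45 pos [ 429.4 -285.    37.1] F [ 0.5 -0.4  0.4] grip 0.748 j1,j6 [-0.56 -0.28] yang -8.6 turn 0.002 after turn: dx -2.3 dy -1.6 dz 30.1
[[ 0.147  0.989 -0.028]
 [ 0.985 -0.149 -0.083]
 [-0.086 -0.016 -0.996]]
```

>>> apply_moves([
  [0,-1,10,0],
  [0,0,10,0],
  [0,0,7,0],
  [0,0,2,0],
  [0,0,0,0],
])

```text
clock: 78.08
tool_pos: [427.6, -287.6, 5.7]
ee_rot: [[0.147, 0.989, -0.029], [0.985, -0.149, -0.083], [-0.086, -0.016, -0.996]]
force: [-0.1, -0.4, -0.7]
grip_width: 0.749
```

>>> apply_moves([
  [0,0,0,0],
  [0,0,0,0],
  [0,0,0,0],
  [0,0,0,0],
], claw=-1)

```text
clock: 78.58
tool_pos: [427.8, -287.7, 6.2]
ee_rot: [[0.147, 0.989, -0.028], [0.985, -0.149, -0.083], [-0.087, -0.015, -0.996]]
force: [0.2, 0.0, -2.5]
grip_width: 0.527
```

>>> apply_moves([
  [0,0,-20,0],
  [0,0,-25,0],
  [0,0,-35,0],
  [0,0,-35,0],
  [0,0,0,0],
])

```text
clock: 79.2
tool_pos: [430.0, -277.0, 122.6]
ee_rot: [[0.147, 0.989, -0.031], [0.985, -0.149, -0.081], [-0.085, -0.018, -0.996]]
force: [-0.5, 0.6, -1.8]
grip_width: 0.528
```

```bash
python3 -c "
from h import *
rem(582,177.6,115,-3)
print(manip.state()['ee_rot'].round(3))
"
```

```text
clk 79.20 pos [ 430.  -277.   122.6] F [-0.5  0.6 -1.8] grip 0.528 j1,j6 [-0.54 -0.31] yang -8.6 turn -0.098 after turn: dx 462.0 dy 128.0 dz 7.6
[[ 0.147  0.989 -0.031]
 [ 0.985 -0.149 -0.081]
 [-0.085 -0.018 -0.996]]
```

>>> apply_moves([
  [31,8,-4,-0.05],
  [31,8,-4,-0.048],
  [31,8,-4,0],
  [31,8,-4,0],
  [31,8,-4,0],
])

```text
clock: 79.82
tool_pos: [479.6, -121.5, 122.5]
ee_rot: [[0.051, 0.998, -0.039], [0.995, -0.054, -0.079], [-0.081, -0.034, -0.996]]
force: [0.5, -0.1, -2.8]
grip_width: 0.524
```

>>> apply_moves([
  [31,8.5,-4,0],
  [31,8.5,-4,0],
  [31,8.5,-4,0],
  [31,8.5,-4,0],
  [31,8.5,-4,0],
])

```text
clock: 80.45
tool_pos: [526.9, 37.1, 120.1]
ee_rot: [[0.05, 0.997, -0.05], [0.995, -0.054, -0.079], [-0.081, -0.046, -0.996]]
force: [-0.0, -0.8, -2.0]
grip_width: 0.524
```

```bash
python3 -c "
from h import *
rem(582,177.6,110,-3)
print(manip.state()['ee_rot'].round(3))
"
```

```text
clk 80.45 pos [526.9  37.1 120.1] F [-0.  -0.8 -2. ] grip 0.524 j1,j6 [0.09 0.21] yang -3.1 turn -0.002 after turn: dx 143.2 dy 47.6 dz 10.1
[[ 0.05   0.997 -0.05 ]
 [ 0.995 -0.054 -0.079]
 [-0.081 -0.046 -0.996]]
```

>>> apply_moves([
  [28,10,-3.5,0],
  [28,10,-3.5,0],
  [28,10,-3.5,0],
  [28,10,-3,0],
  [28,10,-2,0],
])

```text
clock: 81.08
tool_pos: [581.1, 178.4, 111.7]
ee_rot: [[0.049, 0.997, -0.062], [0.995, -0.054, -0.082], [-0.085, -0.058, -0.995]]
force: [0.7, -0.7, -3.3]
grip_width: 0.521
```

>>> apply_moves([
  [0,0,0,0],
  [0,0,0,0],
])

```text
clock: 81.32
tool_pos: [579.7, 178.9, 108.1]
ee_rot: [[0.046, 0.997, -0.066], [0.995, -0.052, -0.084], [-0.087, -0.062, -0.994]]
force: [-0.5, 0.1, -3.1]
grip_width: 0.524
```

```bash
python3 -c "
from h import *
rem(587,184,110,-3)
print(manip.state()['ee_rot'].round(3))
"
```

```text
clk 81.33 pos [579.7 178.9 108.1] F [-0.5  0.1 -3.1] grip 0.524 j1,j6 [0.31 0.4 ] yang -3.0 turn 0.000 after turn: dx 5.5 dy 7.0 dz -1.9
[[ 0.046  0.997 -0.066]
 [ 0.995 -0.052 -0.084]
 [-0.087 -0.062 -0.994]]
```

>>> apply_moves([
  [5.5,8,15,0],
  [0,0,20,0],
  [0,0,18,0],
  [0,0,10,0],
  [0,0,0,0],
])

```text
clock: 81.95
tool_pos: [583.0, 175.6, 38.5]
ee_rot: [[0.05, 0.996, -0.069], [0.995, -0.055, -0.085], [-0.088, -0.065, -0.994]]
force: [0.7, -0.4, -1.9]
grip_width: 0.525
```

```bash
python3 -c "
from h import *
rem(581.3,176,14,-3)
print(manip.state()['ee_rot'].round(3))
"
```

```text
clk 81.95 pos [583.  175.6  38.5] F [ 0.7 -0.4 -1.9] grip 0.525 j1,j6 [0.3  0.41] yang -3.2 turn -0.003 after turn: dx 0.3 dy -1.7 dz 24.5
[[ 0.05   0.996 -0.069]
 [ 0.995 -0.055 -0.085]
 [-0.088 -0.065 -0.994]]
```

>>> apply_moves([
  [2,0,10,0],
  [0,0,7,0],
  [0,0,2,0],
])

```text
clock: 82.32
tool_pos: [582.8, 176.4, 19.3]
ee_rot: [[0.05, 0.997, -0.067], [0.995, -0.055, -0.084], [-0.088, -0.063, -0.994]]
force: [-0.4, -0.3, -1.7]
grip_width: 0.522
```

>>> apply_moves([
  [0,0,1.5,0],
  [0,0,1,0],
])

```text
clock: 82.58
tool_pos: [582.9, 176.4, 17.0]
ee_rot: [[0.05, 0.997, -0.066], [0.995, -0.055, -0.084], [-0.087, -0.062, -0.994]]
force: [0.1, -0.4, -1.6]
grip_width: 0.522
```

>>> apply_moves([
  [0,0,1,0],
  [0,0,0.5,0],
])

```text
clock: 82.82
tool_pos: [583.0, 176.3, 15.7]
ee_rot: [[0.05, 0.997, -0.066], [0.995, -0.055, -0.084], [-0.087, -0.061, -0.994]]
force: [0.2, -0.9, -2.5]
grip_width: 0.523
```

```bash
python3 -c "
from h import *
rem(581.3,176,14,-3)
"
```

```text
clk 82.83 pos [583.  176.3  15.7] F [ 0.2 -0.9 -2.5] grip 0.523 j1,j6 [0.3  0.42] yang -3.2 turn -0.003 after turn: dx -0.4 dy -1.7 dz 1.7
```

>>> apply_moves([
  [0,-1.5,1.2,0],
  [0,0,0.8,0],
])

```text
clock: 83.08
tool_pos: [581.3, 176.2, 13.9]
ee_rot: [[0.05, 0.997, -0.066], [0.995, -0.055, -0.084], [-0.087, -0.061, -0.994]]
force: [-0.1, 1.1, -1.7]
grip_width: 0.522
```

>>> apply_moves([
  [0,0,0,0],
  [0,0,0,0],
  [0,0,0,0],
], claw=0.18)

```text
clock: 83.45
tool_pos: [581.9, 176.4, 14.5]
ee_rot: [[0.05, 0.997, -0.065], [0.995, -0.055, -0.083], [-0.087, -0.06, -0.994]]
force: [0.4, -0.0, 0.4]
grip_width: 0.591
```

>>> apply_moves([
  [0,0,-8,0],
  [0,0,-20,0],
  [0,0,-50,0],
  [0,0,-50,0],
  [0,0,0,0],
])

```text
clock: 84.08
tool_pos: [591.7, 188.1, 150.5]
ee_rot: [[0.05, 0.997, -0.061], [0.995, -0.055, -0.082], [-0.085, -0.057, -0.995]]
force: [-0.3, -0.5, -0.5]
grip_width: 0.594
```

>>> apply_moves([
  [-40,-25,0,0],
  [-40,-25,0,0],
  [-40,-25,0,0],
  [-40,-25,0,0],
  [0,0,0,0],
])

```text
clock: 84.7
tool_pos: [480.2, 31.0, 172.1]
ee_rot: [[0.048, 0.997, -0.059], [0.995, -0.053, -0.082], [-0.084, -0.055, -0.995]]
force: [-0.3, 0.3, -0.3]
grip_width: 0.59
```

>>> apply_moves([
  [-40,-25,0,0],
  [-40,-20,0,0],
  [-40,-10,0,0],
  [0,0,0,0],
  [0,0,0,0],
])

```text
clock: 85.32
tool_pos: [422.2, -86.0, 186.5]
ee_rot: [[0.047, 0.997, -0.054], [0.995, -0.052, -0.081], [-0.083, -0.05, -0.995]]
force: [-0.2, 0.8, -0.3]
grip_width: 0.591
```

```bash
python3 -c "
from h import *
im,d,P,T,f,m=snap('top','t6.png')
rem(581,176,14,-3)
cv2.imwrite('pics/t6c.png',cv2.resize(im[110:280,80:420,::-1],None,fx=2.3,fy=2.3,interpolation=cv2.INTER_CUBIC))
c=(P[...,0]>545)&(P[...,0]<680)&(P[...,1]>148)&(P[...,1]<264)
comps(P,c&(P[...,2]>18)&(P[...,2]<60),30)
print('bar');comps(P,(P[...,2]>64)&(P[...,2]<85)&(P[...,0]>490)&(P[...,0]<535)&(P[...,1]>150)&(P[...,1]<270),30)
print('tray');comps(P,(P[...,2]>35)&(P[...,2]<70)&(P[...,0]>480)&(P[...,0]<620)&(P[...,1]>360)&(P[...,1]<500),30)
"
```

```text
clk 85.38 pos [422.2 -85.9 186.4] F [ 0.1 -0.4  0.2] grip 0.588 j1,j6 [-0.16 -0.05] yang -2.9 turn 0.001 after turn: dx 269.8 dy 144.9 dz 172.4
px [220. 130.] n 30 ctr [678.4 163.1] size [28.3  3.2] ang 89.1 zmed 33.8
px [192. 142.] n 167 ctr [643.8 240.7] size [41.3 37.3] ang 27.7 zmed 35.3
px [215. 143.] n 208 ctr [642.9 176.2] size [50.1 31.2] ang 87.2 zmed 32.8
px [213. 164.] n 231 ctr [580.9 179.5] size [36. 48.] ang 86.9 zmed 35.5
px [191. 164.] n 215 ctr [579.6 239.6] size [46.6 34.3] ang 87.0 zmed 40.2
bar
px [198. 184.] n 218 ctr [513.6 212.9] size [88.  18.2] ang 85.6 zmed 75.1
tray
px [121. 160.] n 230 ctr [582.8 428.8] size [17.  89.5] ang 0.9 zmed 57.6
px [119. 185.] n 236 ctr [512.3 428.7] size [16.7 89.3] ang 0.9 zmed 58.3
```

View pics/t6c.png

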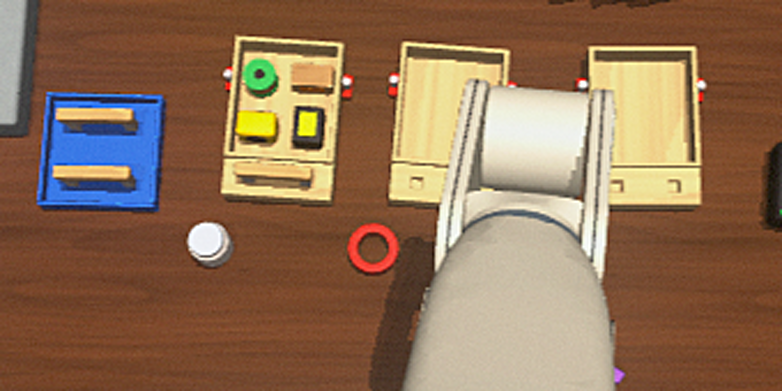

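The final view shows both loose handles standing in the tray at px (95,120) and (95,175). All four hardware items lie flat in the sound caddy around (285,100), its handle is seated, and the tub and tape roll are in place.

```bash
python3 -c "
from h import *
print(manip.hand_in())"
```

```text
the job is handed in; nothing more can be done
None
```

The job is done and handed in at about 85 s.

- **Handles:** The sound one is on the caddy nearest the tray. It held 15–17 N for well over a second, except for a brief creep to about 21 N, under the 25 N limit. I then lowered and released it. The handles on the middle and far caddies came out at about 1 N, and both stand in the blue re-glue tray.
- **Hardware:** The wire spool, hinge pack, tape measure and battery pack are in the sound caddy. I saw no jar on the bench.
- **Last checks (top camera):**
  - Tops in the caddy measure 33–40 mm high, as expected for items flat on its floor.
  - The two handles in the tray are upright, with tops at about 58 mm.
  - The sound handle is back at its starting height of 75 mm.
  - The glue tub and tape roll are where they were. The arm hid most of the purple look-alikes in that last view, but I never went near them.
- **Disagreements:** Wrist and top cameras differed by 2–4 mm, and I used values between or close to them. The tool slowly tilted by up to about 8° over the run. I worked part of that out with up-and-down moves, and it did not affect the placings.

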